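# Fill a stir-bar bin and press its label holder home

## Task

Tip the tray of stir bars into the empty bin and set the tray back down upright on the bench, let go of it and leave it there. Then take the label holder out of its slotted stand and push it down behind the sprung lip on the front of that bin, label facing outwards, until it bottoms out in the pocket. Finish while still holding it firmly pressed down, so that the adhesive strip can take; do not let go, and do not push the pipette bulb or the screwdriver about.

Things in the scene. Friction and masses are not known exactly. Their poses are not given: they have to be found in the camera images.
- bin_empty: the empty one of two equal grey open-front bins side by side (left or right varies) on a 4 mm base plate; the other has vials in it and its label holder on. Fixed. 130 mm deep (x), 106 wide (y), walls 3; front wall (own -x, robot's side, outer face at x = -65) 45 high, back 80; sides 45 rising to 80 over the front 50 mm. Origin: centre of underside; x to its back, z up
- bin_mouth (a point): middle of the empty bin's opening, 45 mm above its underside, axes as the bin's. The other bin's middle is 109 mm away along y; its label holder reaches 88 mm above the bins' undersides, 92 above the bench. A wall shelf some 0.27 m above the bench overhangs its back edge, about 0.2 m behind the bins: keep the wrist clear of it when tipping
- pocket (a point): middle of the label pocket's floor, where the holder's foot must rest: 18 mm above the bin's underside, 2.5 mm in front of its front wall; axes as the bin's. The pocket opens upwards between front wall (rounded rim 27 mm above this point) and sprung lip; its mouth is about 8 mm wide, the mouth's middle 1.5 mm further out (own -x). Cheeks leave 65 mm for the 58 mm blade
- bin_empty_ledge: the solid floor of that label pocket, an aluminium strip 66 mm long (own y), 9.5 mm deep; origin in the middle of its top face, 2.25 mm in front of point pocket. A downward push of 15 to 20 N on the holder, some of which the lip's friction takes, holds it firmly on this floor
- lip (a joint): swing in rad of the aluminium sprung lip, 56 mm wide, in front of the pocket: 0 at rest, about 0.1 to 0.13 with the blade behind it. It leans in to leave a 3 mm throat 16 mm above the pocket's floor and flares out above. Pushing the 5 mm blade down wedges it outwards (about 5 to 10 N), then the foot meets the solid floor
- label_holder: loose grey plastic label holder, 60 g, upright in a wooden stand; origin at its grip centre, z up, own -x is the white label's side. Frame 66 mm wide (y), 40 tall, 9 to 10 thick (x), from 24 mm below to 16 above the origin; below it a blade 58 wide, 5 thick, 30 long, its rounded foot 54 mm below the origin. Pinch it across its thickness; seated, its frame clears the bin's rim by 3 mm
- holder_foot (a point): middle of the blade's lower edge, 54 mm below the label holder's origin
- holder_label (a point): middle of the label's face, 4.5 mm from the label holder's origin towards its own -x
- stand: fixed wooden stand of the label holder, 50 x 80 x 30 mm; origin centre of underside; its slot (7.4 mm wide, 64 long along own y) is 22 deep: the holder stands in it, foot 8 mm above the bench
- tray: loose steel tipping tray, about 220 g empty, floor 110 mm long (own x), 76 wide (y), side and rear walls 24 high, open at the mouth (own -x end, sides 12 high there). Origin: centre of underside, z up. The stir bars lie loose on it and slide when it is tipped mouth-down by some 25 to 36 degrees
- tray_handle (a point): grip of the tray: black upright tab at the closed end, 9 mm thick along the tray's x, 36 wide along its y, top 79 mm above the tray's underside; this point is its middle, 60 mm above the underside, 59.5 mm from the tray's origin towards own +x
- bar_0: white PTFE stir bar lying in the tray, 30 x 9 x 9 mm; origin: middle of its underside, its length along its own x axis
- bar_1: white PTFE stir bar lying in the tray, 30 x 9 x 9 mm; origin: middle of its underside, its length along its own x axis
- bar_2: white PTFE stir bar lying in the tray, 30 x 9 x 9 mm; origin: middle of its underside, its length along its own x axis
- bar_3: white PTFE stir bar lying in the tray, 30 x 9 x 9 mm; origin: middle of its underside, its length along its own x axis
- bar_4: white PTFE stir bar lying in the tray, 30 x 9 x 9 mm; origin: middle of its underside, its length along its own x axis
- pipette_bulb: bystander: rubber pipette bulb lying on the bench, 81 x 41 x 41 mm, length along own x; origin under its middle
- screwdriver: bystander: screwdriver lying near the bench's front edge, 172 mm long along its own x, 20 mm high; origin centre of underside

How it is judged (in metres and radians):
On the way, in this order (a step that is already met when the one before it is completed fails the run):
1. the tray is tipped over the empty bin (angle between tray's own z axis and vertical above 0.4 rad and height (world z) of tray_handle above 0.05 m and horizontal distance between tray and bin_empty below 0.2 m), for 0.1 s.
2. all five stir bars lie in that bin (x of bar_0 in the frame of bin_empty between -0.062 and 0.064 m and y of bar_0 in the frame of bin_empty between -0.052 and 0.052 m and z of each of bar_0, bar_1, bar_2, bar_3, bar_4 in the frame of bin_empty below 0.05 m and x of bar_1 in the frame of bin_empty between -0.062 and 0.064 m and y of bar_1 in the frame of bin_empty between -0.052 and 0.052 m and x of bar_2 in the frame of bin_empty between -0.062 and 0.064 m and y of bar_2 in the frame of bin_empty between -0.052 and 0.052 m and x of bar_3 in the frame of bin_empty between -0.062 and 0.064 m and y of bar_3 in the frame of bin_empty between -0.052 and 0.052 m and x of bar_4 in the frame of bin_empty between -0.062 and 0.064 m and y of bar_4 in the frame of bin_empty between -0.052 and 0.052 m), for 0.3 s.
3. the tray stands upright on the bench, released (height (world z) of tray below 0.008 m and angle between tray's own z axis and vertical below 0.08 rad and linear speed of tray below 0.02 m/s and contact force between the fingers and tray below 0.1 N), for 0.2 s.
4. the label holder is behind the lip, down on the pocket's floor (z of holder_foot in the frame of bin_empty between 0.0155 and 0.0205 m and y of holder_foot in the frame of bin_empty between -0.0075 and 0.0075 m and x of holder_foot in the frame of bin_empty between -0.072 and -0.0635 m and x of holder_label in the frame of bin_empty below -0.0685 m and angle between label_holder's own z axis and vertical below 0.12 rad and angle between the x axis of label_holder and the x axis of bin_empty, either way round below 0.12 rad and value of joint lip above 0.03 rad), for 0.2 s.
At the end, for the whole second after the job is handed in: All stir bars in the formerly empty bin; tray upright on the bench, at rest, untouched; label holder behind the lip, foot within 2.5 mm of the pocket floor, centred to 7.5 mm, square to 0.12 rad, label outwards, the fingers pressing it on that floor with over 3 N through the last second (all of step 2 and all of step 3 and all of step 4 and contact force between label_holder and bin_empty_ledge above 3 N and contact force between the fingers and label_holder above 1 N); the arm keeps its last pose, push and grip.
It fails at once if the pipette bulb is pushed about by more than 3 cm (distance of pipette_bulb from where it was at the start of the episode above 0.03 m).
It fails at once if the screwdriver is pushed about by more than 3 cm (distance of screwdriver from where it was at the start of the episode above 0.03 m).
It also fails if it takes over 72 s, if anything falls off the work surface, if the arm or the gripper's body presses on something with over 40 N, if the wrist force passes 120 N, or if a joint passes its speed limit or range.

## Robot

A 6-joint arm with a two-finger parallel gripper is mounted at the origin on a cart in front of the work surface, level with it; the furniture and walls round the work are solid. World frame = base frame: x ahead of the robot, y to its left, z up, the work surface at z = 0. Lengths are in m, angles in degrees, forces in N, time in s.
With the tool pointing down it reaches from about 0.4 to 0.825 m from the base axis. Payload 7 kg.
Tool frame: the origin (TCP) lies at the very end of the fingers, on their centre line; the grasp point (between the pads) lies r.pinch_z behind it (r.pinch_z is the distance from the TCP to the grasp point, in m); z points along the fingers, y is the direction in which the jaws open and shut (so a half turn about z gives the same grasp; the last joint's range is limited). The gripper opens to 88 mm and grips with 3 to 60 N. Pads are 19 mm wide; open, the fingers measure 130 mm over their backs; the gripper's body (78 mm by 193 mm) begins 47 mm behind the grasp point.
Start: joints at [-53.566, 20.546, 0.682, 0, -70.136, -16.507], TCP at [0.23, -0.635, 0.227] pointing down, gripper open.
Joint ranges: [-176.03, 176.03], [-82.01, 121.73], [-58.28, 71.71], [-173.87, 95.51], [-174.79, -0.11], [-173.66, 173.66]. Speed limits (degrees/s): [136.94, 136.94, 172.46, 180, 180, 180].

## Interface

Orientations are given as [roll, pitch, yaw] about the fixed x, y, z axes, in that order (R = Rz(yaw) Ry(pitch) Rx(roll)).
In Python, from plant import r gives the robot as it stands. The module is installed in compiled form; this text tells all that it offers.
- The arm moves only by the tool servo_tool, never from a script. Its argument "steps" is a list of rows, each a list of 5 numbers: the finger opening in cm, from 0 to 8.76, then the shift along the tool's x, y, z in cm, then the turn about the tool's z in degrees. In form: [[fingers, x, y, z, spin], ...]. A call has 1 to 8 rows; each row shifts and turns the commanded pose from where the row before left it, along the tool's axes as they then stand; what a row does not reach is not made up. A row lasts 1/8 s, in which the tool goes at most 62.5 mm and 10.7 degrees, less where a joint would pass 70% of its speed; a pose out of reach is approached as far as the arm can. A call with a gripper value outside its range is refused whole. The fingers move at their own pace and stop on an object; "squeeze" is the grip in N (left out, the last holds). Time passes only in rows, so rows that do not move let the fingers close. It gives the time, the measured TCP pose, the force and the opening at its end, in the units of the state.
- r.get_state(): the state, without advancing time (a new reading comes with each control period).
- r.capture(name): name is "scene" or "top" or "wrist"; returns the picture (384x512x3 uint8, red, green, blue); there is no depth.
- r.calibration(name): a dict with "K" (3x3 intrinsics, pixels), "dist_coeffs" ([k1, k2, p1, p2, k3] as OpenCV has them; the pictures are not rectified), "rvec" (rotation vector, rad) and "tvec" (3), from world to camera coordinates, as OpenCV has them; the wrist camera has in their place "tool_from_camera" (4x4, takes a point from camera to tool coordinates, whose origin is the TCP and whose axes are the flange's). Camera axes: x right, y down, z forward; pixel columns grow to the right and rows downward; lengths in m; the calibration is good to about 2 mm. A picture is of the moment at which its call begins: read the wrist's pose just before it. calibration takes no time and is no camera call.
- r.close_job(): hands the job in, once; it reports no verdict.
The state is a dict: "time_s": time; "joints": joint angles; "qd": joint speeds; "joint_torque": joint torques, N m; "tcp_pos": TCP position; "eef_rot": TCP orientation; "contact_force": force on the tool from outside, world axes, zero at the start; "moment": the same for the moment, N m; "gripper_width": finger opening in m.
Only numpy, scipy, OpenCV 4.12 (cv2) and the standard library are available. Lean on these libraries where they do the work, as an engineer would, in place of code of your own. Each camera call takes 0.05 s, during which the arm holds its last target.

## Working session

There is one attempt and no reset: what is moved stays moved. The work goes in short steps, Python scripts to look and compute and a tool call to move; the robot and the scene stay as the last step left them, time stands still between calls to the robot, and variables do not carry over. Pictures are saved under pics/ and viewed, and the job is handed in when it is done.

Besides the shell and the picture viewer there is one more tool, called after ">>>" by a JSON object that holds its "fn" and its "kwargs". servo_tool: Moves the arm, as the interface text tells. Its arguments: {"type":"object","properties":{"steps":{"type":"array","items":{"type":"array","items":{"type":"number"}}},"squeeze":{"type":"number"}},"required":["steps"]}

```bash
mkdir -p pics; ls; python3 - <<'E'
from plant import r
import cv2,numpy as np
print(r.pinch_z); s=r.get_state(); print(s)
for n in("scene","top","wrist"):
    im=r.capture(n); cv2.imwrite(f"pics/{n}0.png",cv2.cvtColor(im,cv2.COLOR_RGB2BGR)); print(n,r.calibration(n))
E
```

```text
pics
0.0188
{'time_s': 0.0, 'joints': array([-5.35652956e+01,  2.05892001e+01,  6.34453425e-01, -1.97260914e-02,
       -7.01361976e+01, -1.65074288e+01]), 'qd': array([-0.03043481,  0.00361771,  0.01971872,  0.03518723, -0.00697293,
       -0.09872134]), 'joint_torque': array([ 6.70111112e-04, -5.82719100e+01,  2.93068779e+01,  6.99743852e+00,
        6.96397852e-03, -1.84136634e-04]), 'tcp_pos': array([ 0.22987148, -0.63413546,  0.22565432]), 'eef_rot': array([ 1.79907535e+02, -8.06361315e-03, -1.60079435e+02]), 'contact_force': array([0.216693  , 0.48896448, 1.14013288]), 'moment': array([-0.02157248,  0.01360756,  0.01969335]), 'gripper_width': 0.08778641450742995}
scene {'K': array([[440.09863888,   0.        , 252.69709227],
       [  0.        , 440.09863888, 191.01446363],
       [  0.        ,   0.        ,   1.        ]]), 'dist_coeffs': array([-0.04470893,  0.        ,  0.        ,  0.        ,  0.        ]), 'rvec': array([ 0.84268804, -2.41698355,  1.24685852]), 'tvec': array([0.49070485, 0.12752459, 0.80485122])}
top {'K': array([[415.77887228,   0.        , 259.6721229
[... 223 characters left out ...]
, -2.1233921 ,  0.20707289]), 'tvec': array([0.21234275, 0.49556378, 0.9147365 ])}
wrist {'K': array([[271.17667092,   0.        , 252.54637256],
       [  0.        , 271.17667092, 189.5033644 ],
       [  0.        ,   0.        ,   1.        ]]), 'dist_coeffs': array([-0.02868272,  0.        ,  0.        ,  0.        ,  0.        ]), 'tool_from_camera': array([[ 1.77238434e-05, -9.53917957e-01, -3.00067545e-01,
         8.30308650e-02],
       [ 9.99999986e-01,  6.62753237e-05, -1.51623789e-04,
        -4.58420003e-05],
       [ 1.64523729e-04, -3.00067538e-01,  9.53917945e-01,
        -1.58532394e-01],
       [ 0.00000000e+00,  0.00000000e+00,  0.00000000e+00,
         1.00000000e+00]])}
```

View pics/scene0.png

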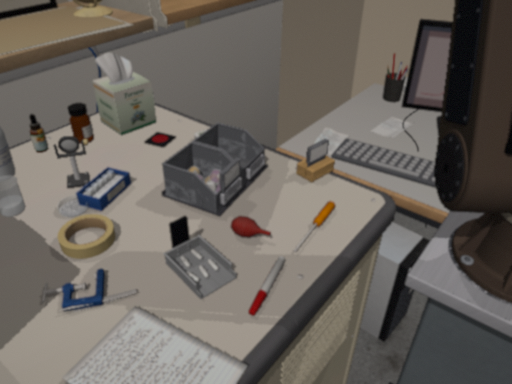

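View pics/top0.png

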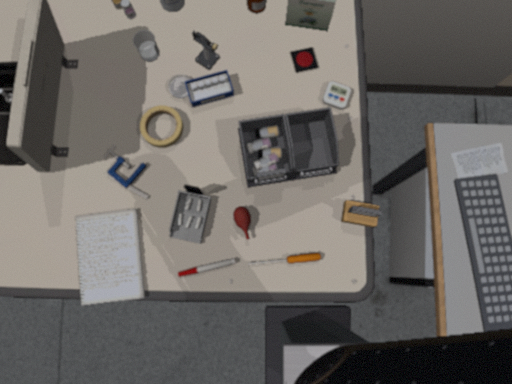

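View pics/wrist0.png

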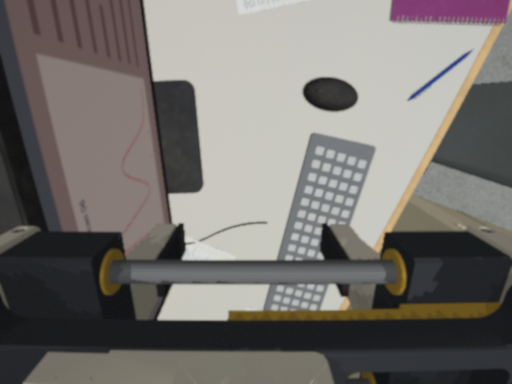

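```bash
cat > h.py <<'E'
import numpy as np,cv2
from plant import r
def ray(n,uv):
    c=r.calibration(n); p=cv2.undistortPoints(np.array([[uv]],float),c["K"],c["dist_coeffs"])[0,0]
    d=np.array([p[0],p[1],1.])
    if n=="wrist":
        s=r.get_state(); from scipy.spatial.transform import Rotation as Ro
        R=Ro.from_euler("xyz",s["eef_rot"],degrees=True).as_matrix(); T=c["tool_from_camera"]
        return R@T[:3,3]+s["tcp_pos"], R@T[:3,:3]@d
    R=cv2.Rodrigues(c["rvec"])[0]; return -R.T@c["tvec"],R.T@d
def onz(n,uv,z):
    o,d=ray(n,uv); return o+d*(z-o[2])/d[2]
def proj(n,P):
    c=r.calibration(n); P=np.array(P,float).reshape(-1,1,3)
    if n=="wrist":
        from scipy.spatial.transform import Rotation as Ro
        s=r.get_state();R=Ro.from_euler("xyz",s["eef_rot"],degrees=True).as_matrix(); T=c["tool_from_camera"]
        Rw=R@T[:3,:3]; t=R@T[:3,3]+s["tcp_pos"]; rv=cv2.Rodrigues(Rw.T)[0]; tv=-Rw.T@t
        return cv2.projectPoints(P,rv,tv,c["K"],c["dist_coeffs"])[0][:,0]
    return cv2.projectPoints(P,c["rvec"],c["tvec"],c["K"],c["dist_coeffs"])[0][:,0]
def crop(src,x0,y0,x1,y1,f,out):
    im=cv2.imread(src)[y0:y1,x0:x1]; im=cv2.resize(im,None,fx=f,fy=f,interpolation=cv2.INTER_CUBIC)
    cv2.imwrite(out,im)
def shot(n,out):
    im=cv2.cvtColor(r.capture(n),cv2.COLOR_RGB2BGR); cv2.imwrite(out,im); return im
E
python3 - <<'E'
from h import *
crop("pics/top0.png",160,175,260,250,8,"pics/t_tray.png")
crop("pics/top0.png",230,100,390,235,5,"pics/t_bin.png")
crop("pics/scene0.png",155,120,345,300,4,"pics/s_a.png")
E
```

```text
(no output)
```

View pics/t_tray.png

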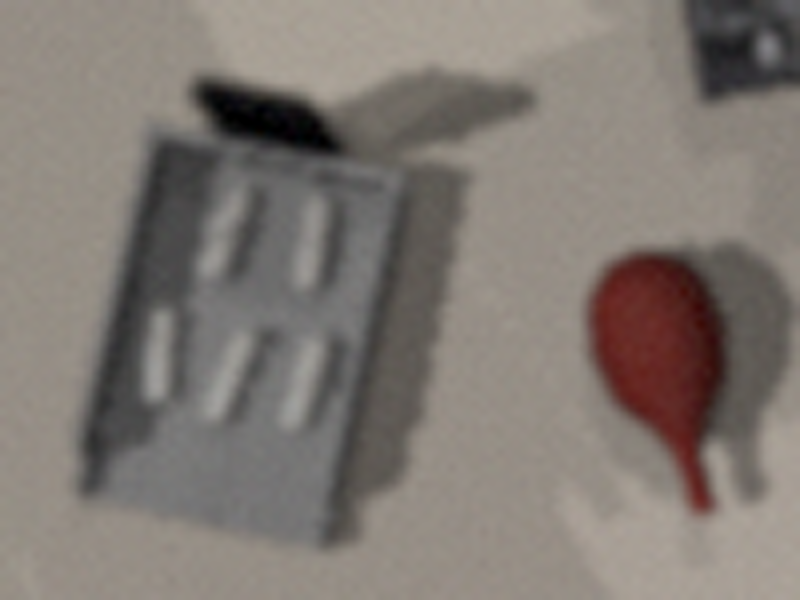

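View pics/t_bin.png

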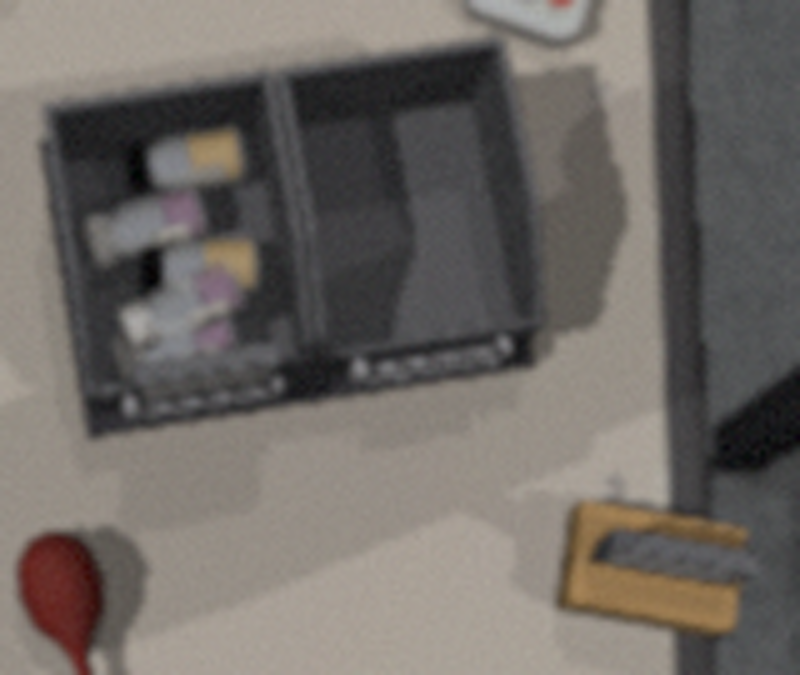

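View pics/s_a.png

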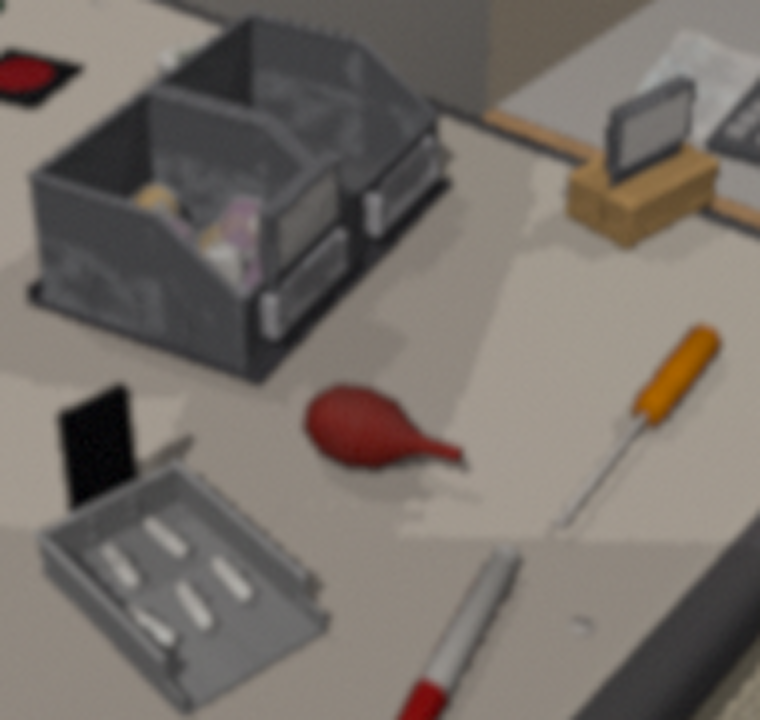

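```bash
python3 - <<'E'
from h import *
f=lambda n,x,y,s,ox,oy,z:onz(n,(ox+(x+.5)/s-.5,oy+(y+.5)/s-.5),z).round(4)
print("cam",ray("top",(256,192))[0],ray("scene",(256,192))[0])
for k,v in dict(rl=(150,128,.024),rr=(405,175,.024),fl=(88,492,.006),fr=(330,545,.006),tabL=(197,85,.079),tabR=(303,100,.079)).items(): print(k,f("top",v[0],v[1],8,160,175,v[2]))
for k,v in dict(backleft=(48,108,.084),backright=(500,43,.084),midback=(277,76,.084),frontleft=(85,395,.049),frontright=(537,330,.049),midfront=(313,362,.049),baseFL=(92,436,.004),baseFR=(533,366,.004)).items(): print(k,f("top",v[0],v[1],5,230,100,v[2]))
for k,v in dict(st_bl=(577,503,.03),st_fl=(565,605,.03),st_br=(748,530,.03),st_fr=(737,633,.03),h1=(605,545,.078),h2=(755,565,.078)).items(): print(k,f("top",v[0],v[1],5,230,100,v[2]))
print("scene tray tab top", f("scene",60,410,4,155,120,.079),f("scene",123,388,4,155,120,.079))
print("scene holder top", f("scene",612,103,4,155,120,.078),f("scene",692,82,4,155,120,.078), "label bottom",f("scene",612,178,4,155,120,.038))
print("scene bin front-right rim",f("scene",438,125,4,155,120,.049),"back right", f("scene",360,40,4,155,120,.084),"base right corner",f("scene",448,183,4,155,120,.004),f("scene",260,380,4,155,120,.004))
E
```

```text
cam [0.32114062 0.22772201 0.98611721] [0.02958155 0.76224159 0.56828861]
rl [0.5028 0.4081 0.024 ]
rr [0.4895 0.3324 0.024 ]
fl [0.3969 0.4254 0.006 ]
fr [0.3821 0.3534 0.006 ]
tabL [0.5047 0.3851 0.079 ]
tabR [0.5007 0.3554 0.079 ]
backleft [0.654  0.2649 0.084 ]
backright [0.6887 0.0566 0.084 ]
midback [0.6708 0.1601 0.084 ]
frontleft [0.5276 0.2469 0.049 ]
frontright [0.5609 0.0365 0.049 ]
midfront [0.5444 0.1415 0.049 ]
baseFL [0.5174 0.2442 0.004 ]
baseFR [0.5543 0.0298 0.004 ]
st_bl [0.4824 0.0159 0.03  ]
st_fl [0.4342 0.0229 0.03  ]
st_br [ 0.4702 -0.0651  0.03  ]
st_fr [ 0.4216 -0.0578  0.03  ]
h1 [0.4555 0.0145 0.078 ]
h2 [ 0.447  -0.0529  0.078 ]
scene tray tab top [0.5051 0.3861 0.079 ] [0.4947 0.3581 0.079 ]
scene holder top [0.4639 0.0055 0.078 ] [ 0.4412 -0.0442  0.078 ] label bottom [0.4531 0.0166 0.038 ]
scene bin front-right rim [0.5546 0.0466 0.049 ] back right [0.6142 0.0449 0.084 ] base right corner [0.554  0.0357 0.004 ] [0.5159 0.2476 0.004 ]
```

```bash
cat >> h.py <<'E'
def go(x,y,z,yaw=None):
    "print remaining tool-frame move (cm) from present measured pose to target, then spin"
    s=r.get_state(); p=s["tcp_pos"]; from scipy.spatial.transform import Rotation as Ro
    R=Ro.from_euler("xyz",s["eef_rot"],degrees=True).as_matrix()
    d=R.T@(np.array([x,y,z])-p)*100
    sp=None if yaw is None else -((yaw-s["eef_rot"][2]+180)%360-180)
    print("t",round(s["time_s"],2),"pos",p.round(4),"rot",s["eef_rot"].round(2),"F",s["contact_force"].round(1),"w",round(s["gripper_width"],4)); print("move cm",d.round(2),"norm",np.linalg.norm(d).round(2),"spin",sp)
E
```

>>> {"fn": "servo_tool", "kwargs": {"steps": [[8.7,-4.3,4.1,0,0],[8.7,-4.3,4.1,0,0],[8.7,-4.3,4.1,0,0],[8.7,-4.3,4.1,0,0],[8.7,-4.3,4.1,0,0],[8.7,-4.3,4.1,0,0],[8.7,-4.3,4.1,0,0],[8.7,-4.3,4.1,0,0]]}}

```text
time_s: 1.15
tcp_pos: [0.4421, -0.2071, 0.2267]
eef_rot: [-180.0, 0.0, -160.1]
contact_force: [0.1, -0.8, 0.0]
gripper_width: 0.0872
```

```bash
python3 -c "
from h import *
go(.501,.370,.22,170)"
```

```text
t 1.15 pos [ 0.4421 -0.2071  0.2267] rot [-1.7999e+02  2.0000e-02 -1.6007e+02] F [ 0.1 -0.8  0. ] w 0.0872
move cm [-25.21  52.24   0.67] norm 58.01 spin 29.93302063567029
```

>>> {"fn": "servo_tool", "kwargs": {"steps": [[8.7,-2.5,5.2,0,0],[8.7,-2.5,5.2,0,0],[8.7,-2.5,5.2,0,0],[8.7,-2.5,5.2,0,0],[8.7,-2.5,5.2,0,0],[8.7,-2.5,5.2,0,0],[8.7,-2.5,5.2,0,0],[8.7,-2.5,5.2,0,0]]}}

```text
time_s: 2.15
tcp_pos: [0.4876, 0.2522, 0.2266]
eef_rot: [180.0, 0.0, -160.1]
contact_force: [1.6, -0.4, -0.3]
gripper_width: 0.0868
```

>>> {"fn": "servo_tool", "kwargs": {"steps": [[8.7,-2.0,5.0,0,0],[8.7,-2.0,3.0,0,0],[8.7,0,0,0,10],[8.7,0,0,0,10],[8.7,0,0,0,10],[8.7,0,0,0,0]]}}

```text
time_s: 2.9
tcp_pos: [0.4981, 0.339, 0.2263]
eef_rot: [-180.0, -0.0, 170.0]
contact_force: [0.4, -0.1, -0.2]
gripper_width: 0.0868
```

```bash
python3 -c "
from h import *
go(.501,.370,.15,170)
shot('wrist','pics/w1.png')
print(proj('wrist',[[.501,.370,.079],[.501+.003,.370+.018,.079],[.501-.003,.370-.018,.079]]))"
```

```text
t 2.9 pos [0.4981 0.339  0.2263] rot [-1.7997e+02 -2.0000e-02  1.6999e+02] F [ 0.4 -0.1 -0.2] w 0.0868
move cm [0.25 3.1  7.62] norm 8.24 spin -0.005959867347286263
[[279.86949918 176.53875911]
 [295.51610811 176.44359118]
 [264.21186675 176.63644944]]
```

View pics/w1.png

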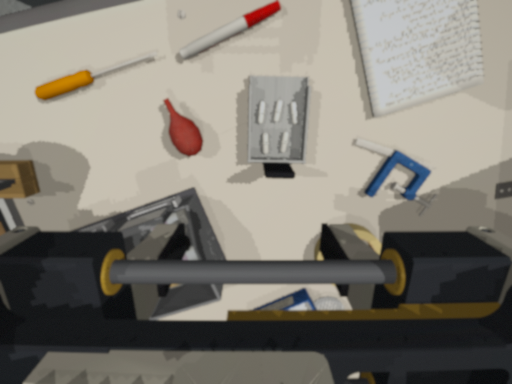

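>>> {"fn": "servo_tool", "kwargs": {"steps": [[8.7,0.2,3.1,3,0],[8.7,0,0,4,0],[8.7,0,0,4,0],[8.7,0,0,4,0],[8.7,0,0,0,0]]}}

```text
time_s: 3.58
tcp_pos: [0.5001, 0.3681, 0.0736]
eef_rot: [-179.7, -0.2, 170.1]
contact_force: [-0.4, -0.6, 0.0]
gripper_width: 0.0869
```

```bash
python3 -c "
from h import *
go(.501,.370,.041,170)
shot('wrist','pics/w2.png')
print(proj('wrist',[[.501,.370,.079],[.501+.003,.370+.018,.079],[.501-.003,.370-.018,.079]]))"
```

```text
t 3.58 pos [0.5001 0.3681 0.0736] rot [-179.68   -0.19  170.08] F [-0.4 -0.6  0. ] w 0.0869
move cm [-0.06  0.22  3.26] norm 3.27 spin 0.08146545954889461
[[254.55089003 239.31465708]
 [283.12079    239.12843759]
 [226.0079691  239.46890691]]
```

View pics/w2.png

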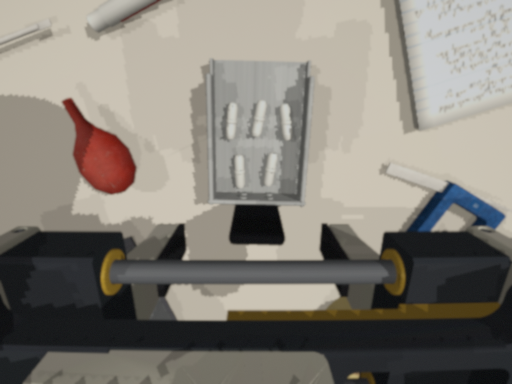

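>>> {"fn": "servo_tool", "kwargs": {"steps": [[8.7,0,0.1,3.2,0],[8.7,0,0,0,0],[2.5,0,0,0,0],[2.5,0,0,0,0],[2.5,0,0,0,0],[2.5,0,0,0,0],[2.5,0,0,0,0]], "squeeze": 60}}

```text
time_s: 4.5
tcp_pos: [0.5019, 0.371, 0.0447]
eef_rot: [180.0, 0.0, 169.9]
contact_force: [0.1, 0.8, 0.1]
gripper_width: 0.0429
```

```bash
python3 -c "
from h import *
go(.501,.370,.041,170)"
```

```text
t 4.5 pos [0.5019 0.371  0.0447] rot [180.     0.   169.93] F [0.1 0.8 0.1] w 0.0429
move cm [ 0.07 -0.11  0.37] norm 0.39 spin -0.06852800318966956
```

>>> {"fn": "servo_tool", "kwargs": {"steps": [[2.5,0,0,0.3,0],[2.5,0,0,0,0],[2.5,0,0,0,0],[2.5,0,0,0,0]], "squeeze": 60}}

```text
time_s: 5.0
tcp_pos: [0.5022, 0.3711, 0.0429]
eef_rot: [180.0, 0.0, 170.0]
contact_force: [-1.8, -2.3, 11.4]
gripper_width: 0.0355
```

>>> {"fn": "servo_tool", "kwargs": {"steps": [[2.5,0,0,-1,0],[2.5,0,0,-2,0],[2.5,0,0,0,0]]}}

```text
time_s: 5.38
tcp_pos: [0.5024, 0.3718, 0.0727]
eef_rot: [179.9, 0.1, 169.9]
contact_force: [-0.3, 0.0, -2.8]
gripper_width: 0.0356
```

```bash
python3 -c "
from h import *
go(.501,.370,.041,170)
shot('scene','pics/s1.png')
crop('pics/s1.png',120,150,300,300,4,'pics/s1c.png')"
```

```text
t 5.38 pos [0.5024 0.3718 0.0727] rot [1.7988e+02 7.0000e-02 1.6994e+02] F [-0.3  0.  -2.8] w 0.0356
move cm [ 0.11 -0.21  3.17] norm 3.18 spin -0.06195705524464756
```

View pics/s1c.png

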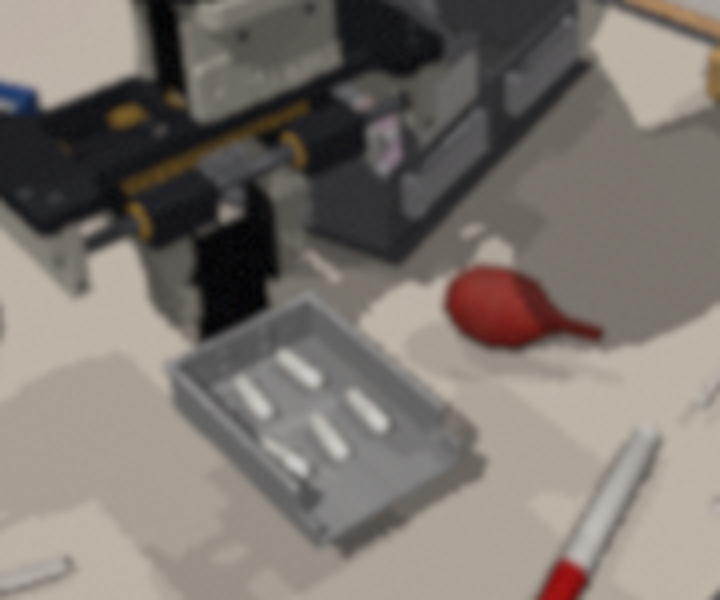

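>>> {"fn": "servo_tool", "kwargs": {"steps": [[2.5,0,0,-1.5,0],[2.5,0,0,-3,0],[2.5,0,0,-4,0],[2.5,-0.5,-0.6,-3,0],[2.5,-1.2,-1.6,-1,0],[2.5,-2,-2.6,0,0],[2.5,-2.4,-3.2,0,0],[2.5,-2.4,-3.2,0,0]]}}

```text
time_s: 6.42
tcp_pos: [0.5659, 0.2436, 0.1954]
eef_rot: [-179.9, -0.1, 169.9]
contact_force: [0.3, -0.4, -3.2]
gripper_width: 0.0352
```

>>> {"fn": "servo_tool", "kwargs": {"steps": [[2.5,-2.4,-3.2,0,0],[2.5,-2.4,-3.2,0,0],[2.5,-2.2,-2.8,0,0],[2.5,-1.6,-2.1,0,0],[2.5,-0.9,-1.2,0,0],[2.5,-0.4,-0.4,0,0],[2.5,0,0,0,-3],[2.5,0,0,0,-4]]}}

```text
time_s: 7.42
tcp_pos: [0.6405, 0.102, 0.1963]
eef_rot: [180.0, -0.0, 177.1]
contact_force: [0.0, 0.0, -2.5]
gripper_width: 0.0356
```

>>> {"fn": "servo_tool", "kwargs": {"steps": [[2.5,0,0,0,-5],[2.5,0,0,0,-4],[2.5,0,0,0,-3],[2.5,0,0,0,0],[2.5,0,0,0,0]]}}

```text
time_s: 8.05
tcp_pos: [0.6407, 0.1019, 0.1965]
eef_rot: [180.0, -0.0, -171.1]
contact_force: [0.7, 0.4, -2.7]
gripper_width: 0.0353
```

```bash
python3 -c "
from h import *
go(.641,.101,.156,-171)
shot('scene','pics/s2.png')
crop('pics/s2.png',120,50,300,200,4,'pics/s2c.png')
shot('top','pics/t2.png')
crop('pics/t2.png',210,80,390,230,4,'pics/t2c.png')"
```

```text
t 8.05 pos [0.6407 0.1019 0.1965] rot [ 1.7999e+02 -1.0000e-02 -1.7111e+02] F [ 0.7  0.4 -2.7] w 0.0353
move cm [-0.01 -0.1   4.05] norm 4.05 spin -0.10963746377913708
```

View pics/s2c.png

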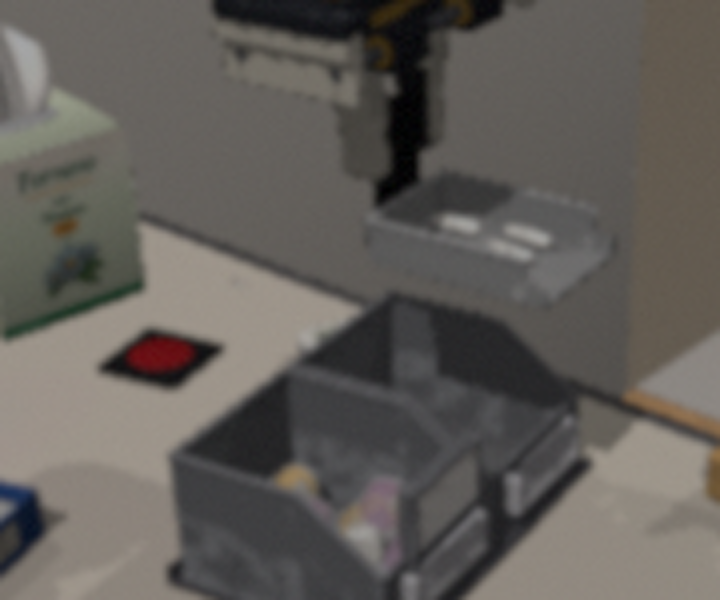

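View pics/t2c.png

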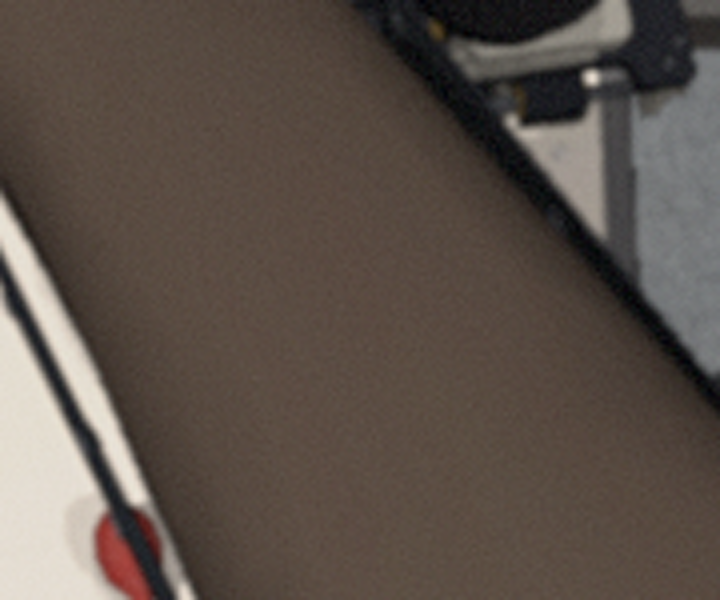

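```bash
python3 -c "
from h import *
shot('wrist','pics/w3.png')
c=np.array([.6165,.0974,0]);X=np.array([.987,.16,0]);Y=np.array([-.16,.987,0]);Z=np.array([0,0,1])
print(proj('wrist',[c+a*X+b*Y+h*Z for a,b,h in[(-.065,-.053,.049),(-.065,.053,.049),(-.0675,0,.022)]]).round())"
```

```text
[[203.  98.]
 [301.  98.]
 [252.  96.]]
```

View pics/w3.png

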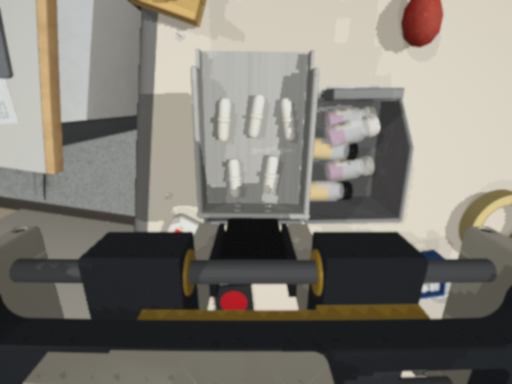

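>>> {"fn": "servo_tool", "kwargs": {"steps": [[2.5,-0.5,0,1,0],[2.5,-1,0,1.2,0],[2.5,-0.5,0,0.8,0],[2.5,0,0,0,0]]}}

```text
time_s: 8.7
tcp_pos: [0.6604, 0.1044, 0.1648]
eef_rot: [-180.0, -0.1, -171.1]
contact_force: [-0.8, -1.3, -2.2]
gripper_width: 0.0356
```

>>> {"fn": "servo_tool", "kwargs": {"steps": [[2.5,0,0,0,0]], "squeeze": 25}}

```text
time_s: 8.82
tcp_pos: [0.6607, 0.1046, 0.1665]
eef_rot: [-180.0, -0.0, -171.1]
contact_force: [-0.3, -0.1, -2.2]
gripper_width: 0.0358
```

```bash
python3 -c "
from h import *
go(.641,.101,.156,-171)
shot('scene','pics/s3.png')
crop('pics/s3.png',120,50,300,200,4,'pics/s3c.png')"
```

```text
t 8.82 pos [0.6607 0.1046 0.1665] rot [-1.7999e+02 -1.0000e-02 -1.7108e+02] F [-0.3 -0.1 -2.2] w 0.0358
move cm [ 2.   -0.05  1.05] norm 2.26 spin -0.07794519422336066
```

View pics/s3c.png

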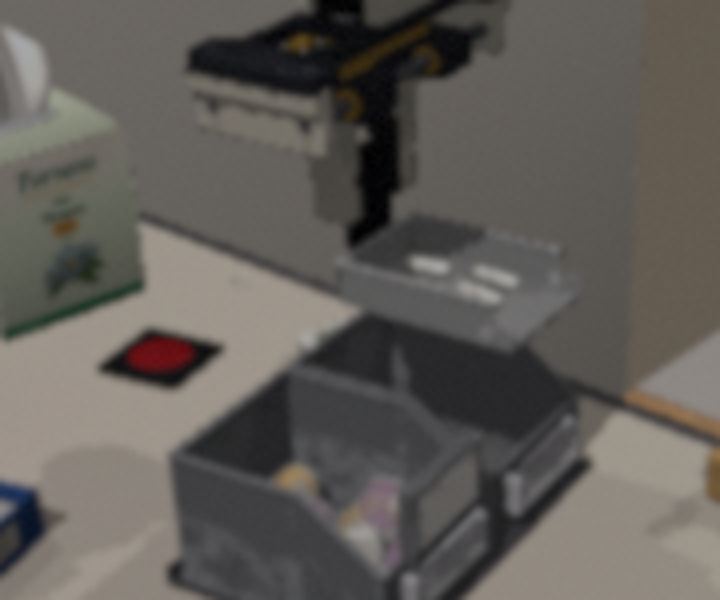

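>>> {"fn": "servo_tool", "kwargs": {"steps": [[2.5,0,0,0,0],[2.5,0,0,0,0]], "squeeze": 14}}

```text
time_s: 9.12
tcp_pos: [0.6607, 0.1047, 0.1671]
eef_rot: [180.0, 0.0, -171.1]
contact_force: [-1.2, 0.2, -2.6]
gripper_width: 0.0357
```

```bash
python3 -c "
from h import *
go(.641,.101,.156,-171)
shot('scene','pics/s4.png')
crop('pics/s4.png',120,50,300,200,4,'pics/s4c.png')"
```

```text
t 9.12 pos [0.6607 0.1047 0.1671] rot [ 1.7999e+02  4.0000e-02 -1.7107e+02] F [-1.2  0.2 -2.6] w 0.0357
move cm [ 2.   -0.06  1.1 ] norm 2.29 spin -0.07204473923317778
```

View pics/s4c.png

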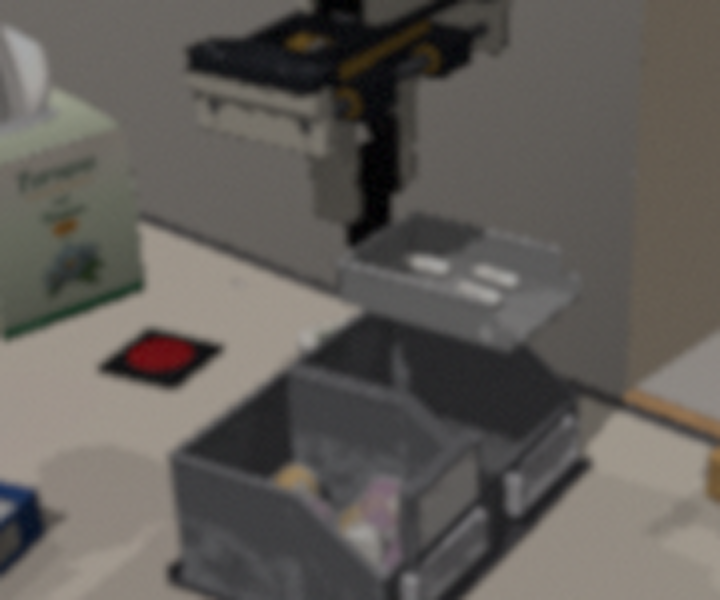

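Still holding level at 14 N; reduce further.

>>> {"fn": "servo_tool", "kwargs": {"steps": [[2.5,0,0,0,0],[2.5,0,0,0,0]], "squeeze": 9}}

```text
time_s: 9.43
tcp_pos: [0.6606, 0.1046, 0.1666]
eef_rot: [180.0, 0.0, -171.1]
contact_force: [-1.1, 0.4, -3.1]
gripper_width: 0.0358
```

```bash
python3 -c "
from h import *
go(.641,.101,.156,-171)
shot('scene','pics/s5.png')
crop('pics/s5.png',120,50,300,200,4,'pics/s5c.png')"
```

```text
t 9.43 pos [0.6606 0.1046 0.1666] rot [ 1.8000e+02  1.0000e-02 -1.7107e+02] F [-1.1  0.4 -3.1] w 0.0358
move cm [ 2.   -0.06  1.06] norm 2.26 spin -0.07336977446615833
```

View pics/s5c.png

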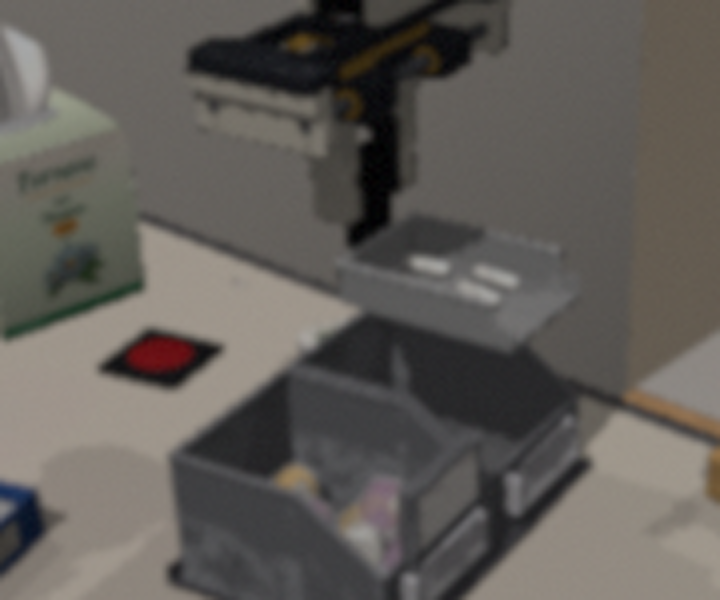

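>>> {"fn": "servo_tool", "kwargs": {"steps": [[2.5,0,0,0,0],[2.5,0,0,0,0]], "squeeze": 6}}

```text
time_s: 9.72
tcp_pos: [0.6606, 0.1046, 0.1665]
eef_rot: [180.0, 0.0, -171.1]
contact_force: [-0.4, -0.6, -2.0]
gripper_width: 0.0357
```

```bash
python3 -c "
from h import *
go(.641,.101,.156,-171)
shot('scene','pics/s6.png')
crop('pics/s6.png',120,50,300,200,4,'pics/s6c.png')"
```

```text
t 9.72 pos [0.6606 0.1046 0.1665] rot [ 180.      0.   -171.08] F [-0.4 -0.6 -2. ] w 0.0357
move cm [ 2.   -0.05  1.05] norm 2.26 spin -0.07520025342640224
```

View pics/s6c.png

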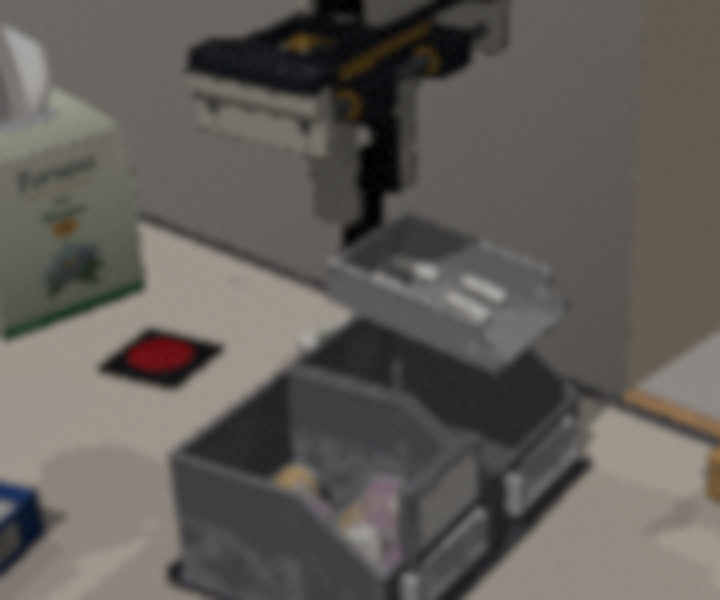

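>>> {"fn": "servo_tool", "kwargs": {"steps": [[2.5,0,0,0,0],[2.5,0,0,0,0]], "squeeze": 5.5}}

```text
time_s: 10.02
tcp_pos: [0.6606, 0.1046, 0.1665]
eef_rot: [-180.0, -0.0, -171.1]
contact_force: [0.4, -0.5, -2.4]
gripper_width: 0.0357
```

```bash
python3 -c "
from h import *
go(.641,.101,.156,-171)
shot('scene','pics/s7.png')
crop('pics/s7.png',120,50,300,200,4,'pics/s7c.png')"
```

```text
t 10.03 pos [0.6606 0.1046 0.1665] rot [-180.     -0.   -171.07] F [ 0.4 -0.5 -2.4] w 0.0357
move cm [ 1.99 -0.05  1.05] norm 2.26 spin -0.07424794138063362
```

View pics/s7c.png

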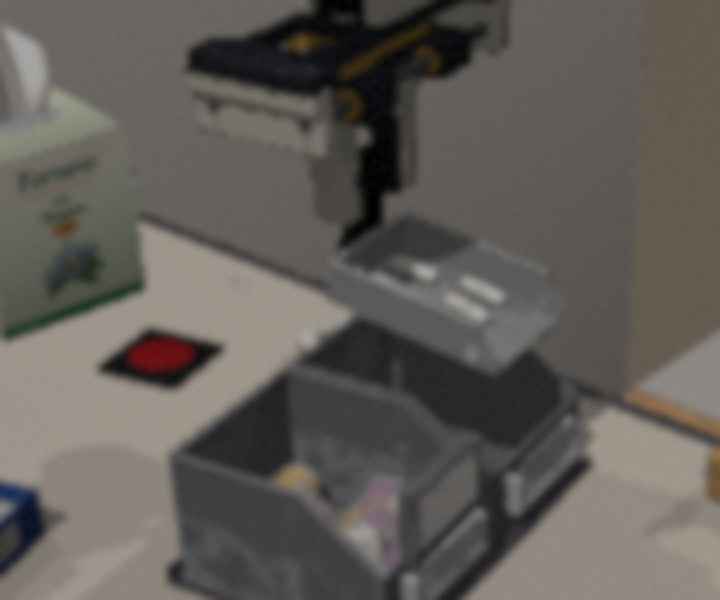

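>>> {"fn": "servo_tool", "kwargs": {"steps": [[2.5,0,0,0,0],[2.5,0,0,0,0]], "squeeze": 4.5}}

```text
time_s: 10.32
tcp_pos: [0.6606, 0.1046, 0.1666]
eef_rot: [-180.0, 0.0, -171.1]
contact_force: [-0.2, -0.1, -2.2]
gripper_width: 0.0361
```

```bash
python3 -c "
from h import *
go(.641,.101,.156,-171)
shot('scene','pics/s8.png')
crop('pics/s8.png',120,50,300,200,4,'pics/s8c.png')"
```

```text
t 10.32 pos [0.6606 0.1046 0.1666] rot [-180.      0.   -171.07] F [-0.2 -0.1 -2.2] w 0.0361
move cm [ 2.   -0.05  1.06] norm 2.26 spin -0.07282713817070885
```

View pics/s8c.png

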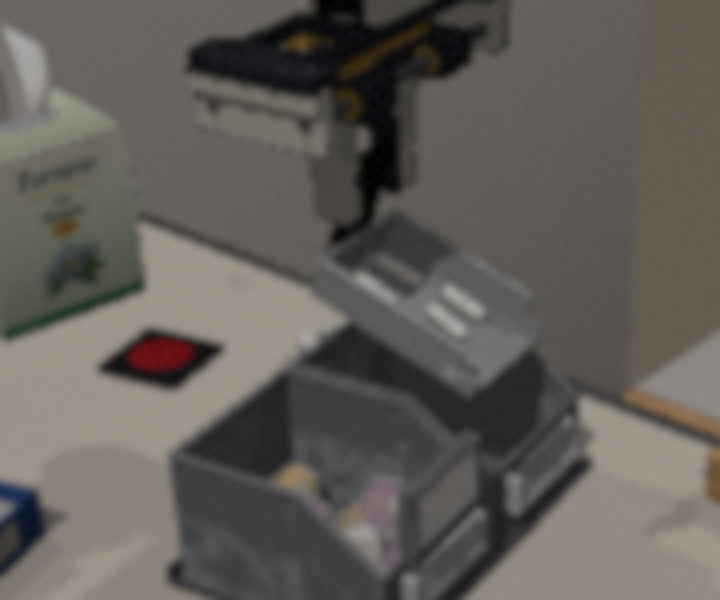

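>>> {"fn": "servo_tool", "kwargs": {"steps": [[2.5,0,0,0,0],[2.5,0,0,0,0]], "squeeze": 3.8}}

```text
time_s: 10.62
tcp_pos: [0.6606, 0.1046, 0.1666]
eef_rot: [-180.0, -0.0, -171.1]
contact_force: [-0.8, 0.1, -2.9]
gripper_width: 0.0359
```

```bash
python3 -c "
from h import *
go(.641,.101,.156,-171)
shot('scene','pics/s9.png')
crop('pics/s9.png',120,50,300,200,4,'pics/s9c.png')"
```

```text
t 10.62 pos [0.6606 0.1046 0.1666] rot [-180.     -0.   -171.07] F [-0.8  0.1 -2.9] w 0.0359
move cm [ 1.99 -0.06  1.06] norm 2.26 spin -0.07156114745362174
```

View pics/s9c.png

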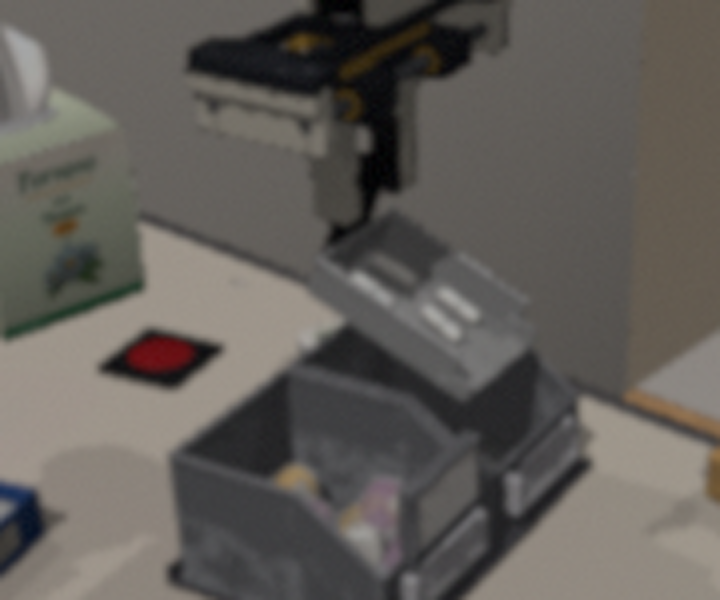

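>>> {"fn": "servo_tool", "kwargs": {"steps": [[2.5,0,0,0,0],[2.5,0,0,0,0]], "squeeze": 3.2}}

```text
time_s: 10.92
tcp_pos: [0.6606, 0.1046, 0.1666]
eef_rot: [180.0, 0.0, -171.1]
contact_force: [-0.0, -0.0, -3.1]
gripper_width: 0.0358
```

```bash
python3 -c "
from h import *
go(.641,.101,.156,-171)
shot('scene','pics/s10.png')
crop('pics/s10.png',120,50,300,200,4,'pics/s10c.png')"
```

```text
t 10.93 pos [0.6606 0.1046 0.1666] rot [ 180.      0.   -171.07] F [-0.  -0.  -3.1] w 0.0358
move cm [ 2.   -0.06  1.06] norm 2.26 spin -0.0709437479930557
```

View pics/s10c.png

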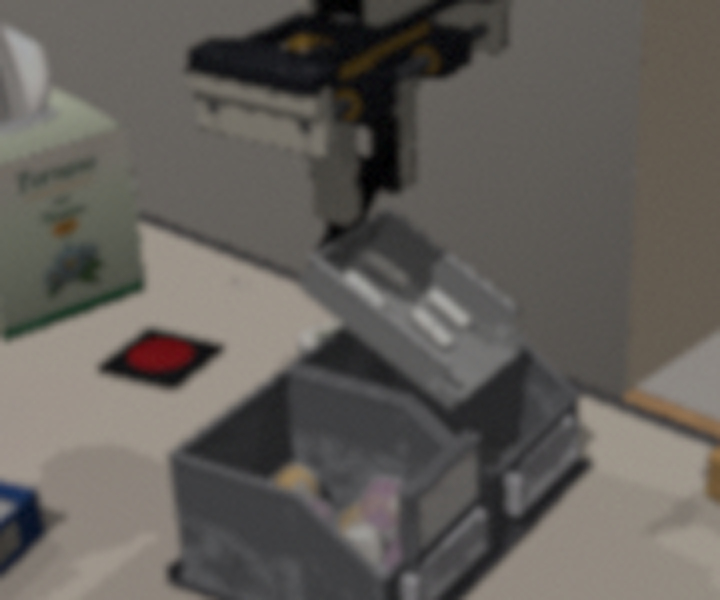

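>>> {"fn": "servo_tool", "kwargs": {"steps": [[2.5,0,0,0,0],[2.5,0,0,0,0],[2.5,0,0,0,0]], "squeeze": 3}}

```text
time_s: 11.35
tcp_pos: [0.6606, 0.1046, 0.1666]
eef_rot: [180.0, -0.0, -171.1]
contact_force: [-0.1, -0.1, -2.6]
gripper_width: 0.0359
```

```bash
python3 -c "
from h import *
go(.641,.101,.156,-171)
shot('scene','pics/s11.png')
crop('pics/s11.png',120,50,300,200,4,'pics/s11c.png')"
```

```text
t 11.35 pos [0.6606 0.1046 0.1666] rot [ 180.     -0.   -171.07] F [-0.1 -0.1 -2.6] w 0.0359
move cm [ 1.99 -0.06  1.06] norm 2.26 spin -0.07302814435283267
```

View pics/s11c.png

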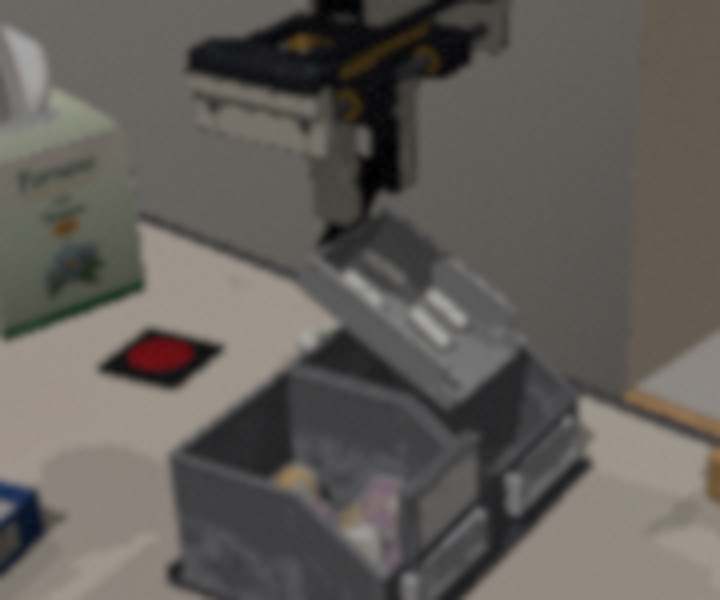

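>>> {"fn": "servo_tool", "kwargs": {"steps": [[2.5,0,0,0.8,0],[2.5,0,0,1.2,0],[2.5,0.5,0,0.9,0],[2.5,1,0,0.3,0],[2.5,1.2,0,0,0],[2.5,1,0,0,0],[2.5,0.5,0,0,0]], "squeeze": 3.2}}

```text
time_s: 12.28
tcp_pos: [0.6205, 0.0988, 0.1369]
eef_rot: [180.0, 0.3, -171.0]
contact_force: [5.0, 1.3, 4.0]
gripper_width: 0.0361
```

```bash
python3 -c "
from h import *
go(.641,.101,.156,-171)
shot('scene','pics/s12.png')
crop('pics/s12.png',120,50,300,200,4,'pics/s12c.png')"
```

```text
t 12.28 pos [0.6205 0.0988 0.1369] rot [ 179.96    0.31 -171.02] F [5.  1.3 4. ] w 0.0361
move cm [-2.07 -0.1  -1.9 ] norm 2.81 spin -0.018035587932303088
```

View pics/s12c.png

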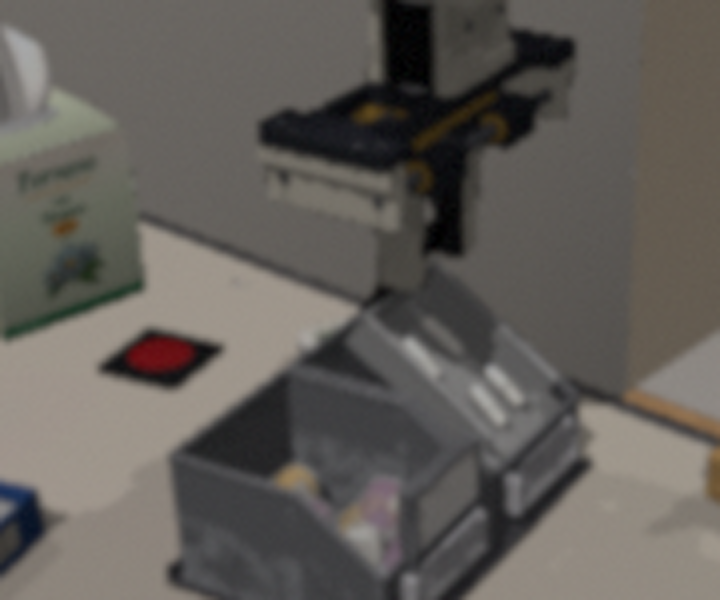

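>>> {"fn": "servo_tool", "kwargs": {"steps": [[2.5,0.5,0,0,0],[2.5,0.5,0,0,0],[2.5,0,0,0,0]]}}

```text
time_s: 12.7
tcp_pos: [0.609, 0.0966, 0.1347]
eef_rot: [180.0, 0.0, -171.1]
contact_force: [2.9, 1.2, 3.9]
gripper_width: 0.036
```

```bash
python3 -c "
from h import *
go(.641,.101,.156,-171)
shot('scene','pics/s13.png')
crop('pics/s13.png',120,50,300,200,4,'pics/s13c.png')
shot('wrist','pics/w13.png')"
```

```text
t 12.7 pos [0.609  0.0966 0.1347] rot [ 179.99    0.   -171.07] F [2.9 1.2 3.9] w 0.036
move cm [-3.23 -0.06 -2.13] norm 3.87 spin -0.0671450462855887
```

View pics/s13c.png

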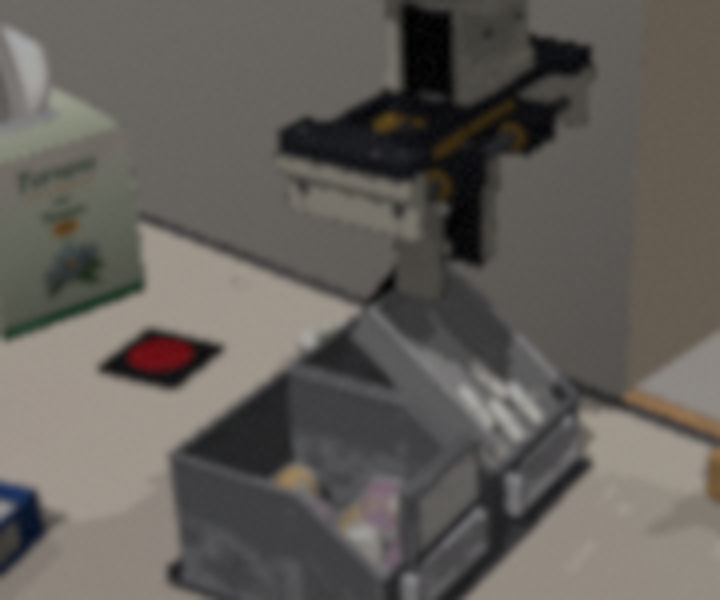

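View pics/w13.png

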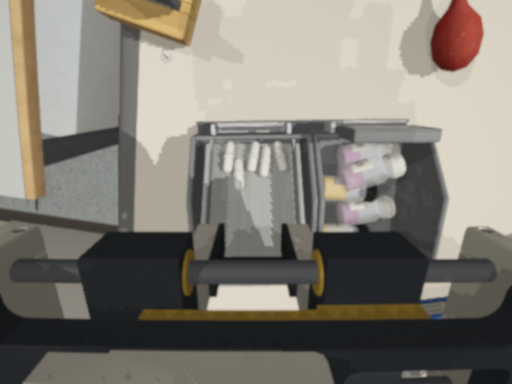

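>>> {"fn": "servo_tool", "kwargs": {"steps": [[2.5,-0.6,0,-0.3,0],[2.5,-1,0,-0.5,0],[2.5,-1,0,-0.5,0],[2.5,-0.6,0,-0.5,0],[2.5,0,0,0,0]]}}

```text
time_s: 13.42
tcp_pos: [0.6415, 0.1016, 0.1528]
eef_rot: [180.0, 0.0, -171.1]
contact_force: [0.4, 0.1, -2.2]
gripper_width: 0.036
```

```bash
python3 -c "
from h import *
go(.641,.101,.156,-171)
shot('scene','pics/s14.png')
crop('pics/s14.png',120,50,300,200,4,'pics/s14c.png')
shot('wrist','pics/w14.png')"
```

```text
t 13.43 pos [0.6415 0.1016 0.1528] rot [ 1.8000e+02  2.0000e-02 -1.7109e+02] F [ 0.4  0.1 -2.2] w 0.036
move cm [ 0.06 -0.05 -0.32] norm 0.33 spin -0.0877865441234178
```

View pics/s14c.png

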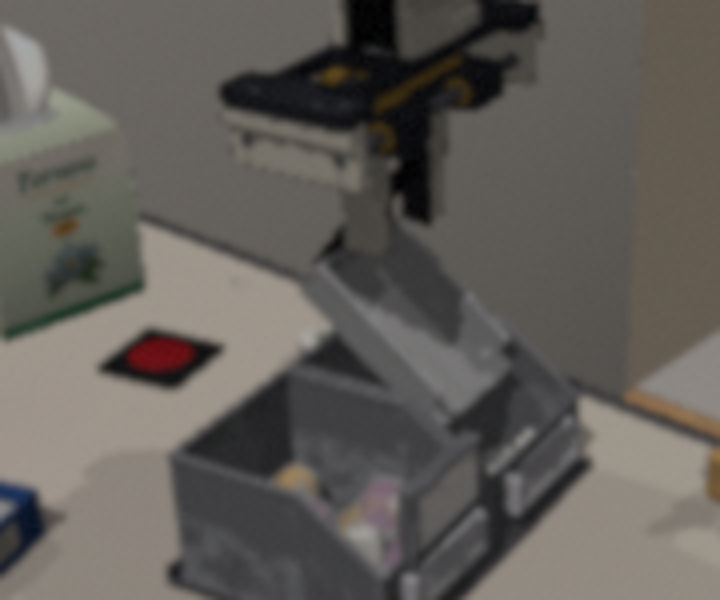

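View pics/w14.png

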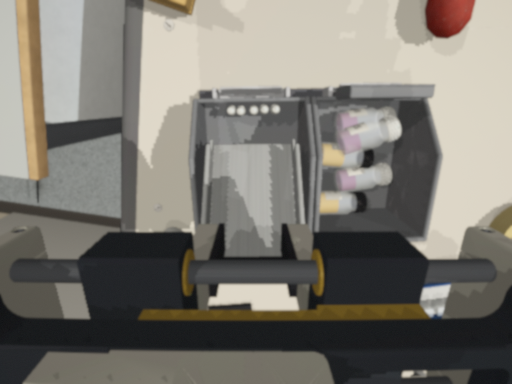

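```bash
python3 -c "
from h import *
crop('pics/w14.png',180,70,320,170,5,'pics/w14c.png')
crop('pics/s14.png',220,140,280,185,12,'pics/s14d.png')"
```

```text
(no output)
```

View pics/w14c.png

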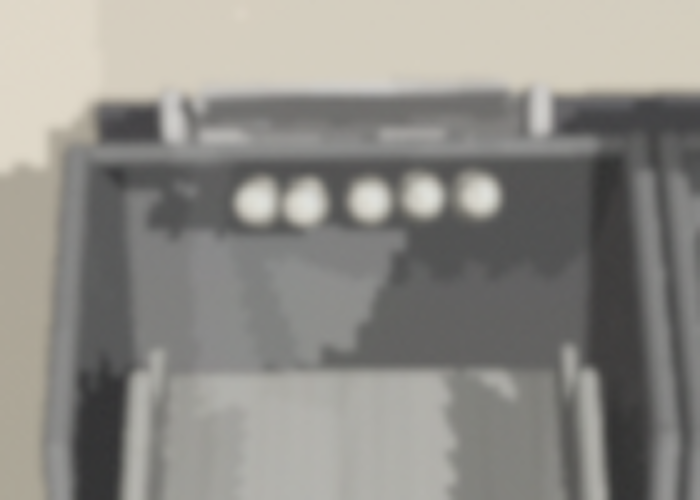

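View pics/s14d.png

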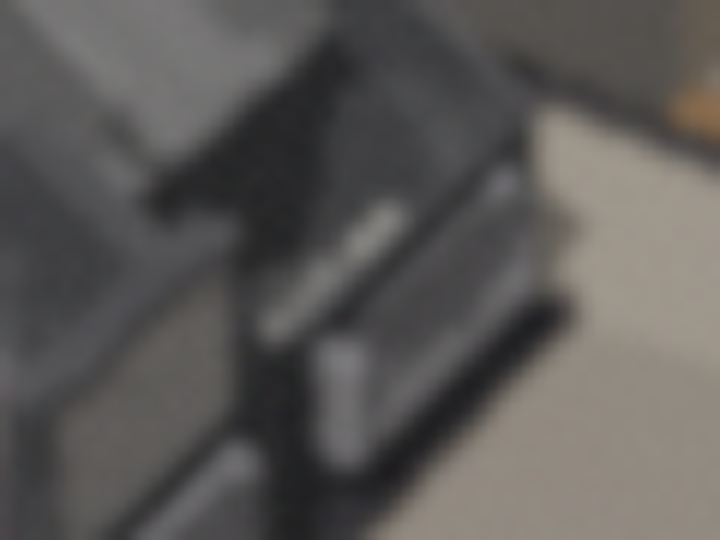

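```bash
python3 -c "
from h import *
c=np.array([.6165,.0974]);X=np.array([.987,.16]);Y=np.array([-.16,.987])
def b(u,v,z):
    p=onz('wrist',(180+u/5,70+v/5),z)[:2]-c; print((u,v),(p@X).round(4),(p@Y).round(4))
for u in (258,305,370,423,478): b(u,198,.037)
b(370,178,.037);b(370,220,.037);b(258,222,.037)
print('rim inner');b(330,158,.049);b(330,146,.049)
print('sides top');b(65,148,.049);b(640,148,.049)
print('back?')"
```

```text
(258, 198) -0.0539 -0.0202
(305, 198) -0.0539 -0.011
(370, 198) -0.0538 0.0016
(423, 198) -0.0538 0.0119
(478, 198) -0.0537 0.0226
(370, 178) -0.0575 0.0016
(370, 220) -0.0497 0.0016
(258, 222) -0.0494 -0.0203
rim inner
(330, 158) -0.0612 -0.0058
(330, 146) -0.0633 -0.0058
sides top
(65, 148) -0.0633 -0.0546
(640, 148) -0.0627 0.0513
back?
```

>>> {"fn": "servo_tool", "kwargs": {"steps": [[2.5,0,0,0,0],[2.5,0,0,-1,0],[2.5,0,0,-2.5,0],[2.5,0,0,-3,0],[2.5,0,0.3,-1.5,0],[2.5,0.8,1.5,0,0],[2.5,1.5,2.7,0,0],[2.5,2,3.6,0,0]], "squeeze": 20}}

```text
time_s: 14.52
tcp_pos: [0.5842, 0.1755, 0.231]
eef_rot: [-180.0, -0.1, -171.1]
contact_force: [-0.2, 1.0, -1.0]
gripper_width: 0.0358
```

```bash
python3 -c "
from h import *
go(.421,.385,.235,170)
shot('scene','pics/s15.png')
crop('pics/s15.png',120,50,300,200,4,'pics/s15c.png')"
```

```text
t 14.53 pos [0.5842 0.1755 0.231 ] rot [-1.7998e+02 -1.2000e-01 -1.7114e+02] F [-0.2  1.  -1. ] w 0.0358
move cm [12.9  23.21 -0.38] norm 26.56 spin 18.862267996927926
```

View pics/s15c.png

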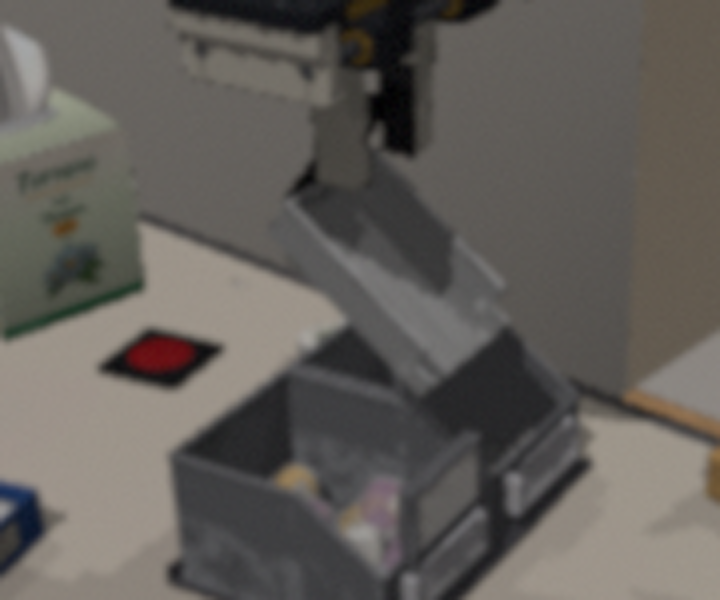

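>>> {"fn": "servo_tool", "kwargs": {"steps": [[2.5,2,3.6,0,0],[2.5,2,3.6,0,0],[2.5,2,3.6,0,0],[2.5,2,3.6,0,0],[2.5,2,3.6,0,0],[2.5,1.5,2.7,0,0],[2.5,0.9,1.6,0,0],[2.5,0.5,0.9,0,0]]}}

```text
time_s: 15.58
tcp_pos: [0.4213, 0.3845, 0.232]
eef_rot: [-180.0, -0.0, -171.0]
contact_force: [-1.0, 0.1, -2.3]
gripper_width: 0.0358
```

>>> {"fn": "servo_tool", "kwargs": {"steps": [[2.5,0,0,1,5],[2.5,0,0,2,7],[2.5,0,0,2,7],[2.5,0,0,2,0],[2.5,0,0,2,0],[2.5,0,0,1,0],[2.5,0,0,0,0]]}}

```text
time_s: 16.45
tcp_pos: [0.4224, 0.3835, 0.132]
eef_rot: [-179.9, -0.0, 169.9]
contact_force: [-0.1, -0.6, -1.6]
gripper_width: 0.0356
```

```bash
python3 -c "
from h import *
go(.421,.385,.1065,170)
shot('scene','pics/s16.png')
crop('pics/s16.png',90,120,280,280,4,'pics/s16c.png')
shot('top','pics/t16.png')"
```

```text
t 16.45 pos [0.4224 0.3835 0.132 ] rot [-1.7992e+02 -3.0000e-02  1.6990e+02] F [-0.1 -0.6 -1.6] w 0.0356
move cm [0.16 0.13 2.55] norm 2.56 spin -0.10080380266799693
```

View pics/s16c.png

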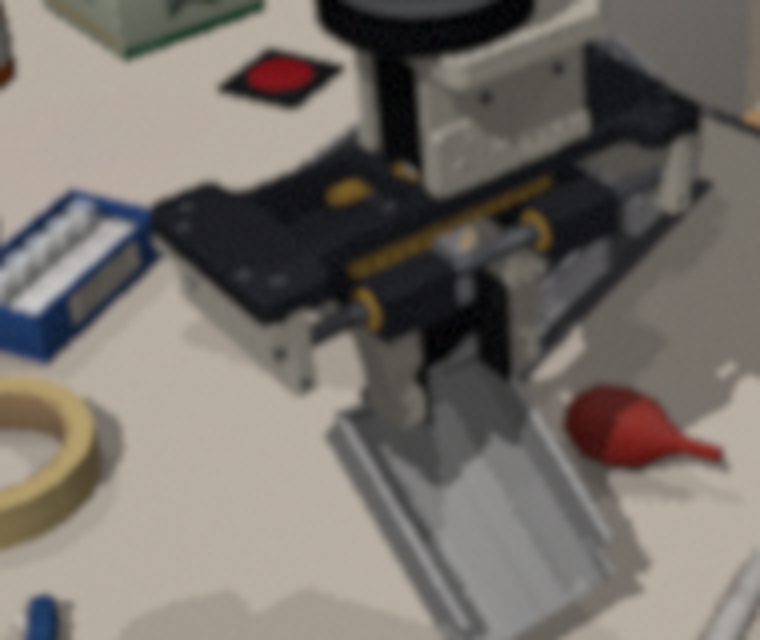

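View pics/t16.png

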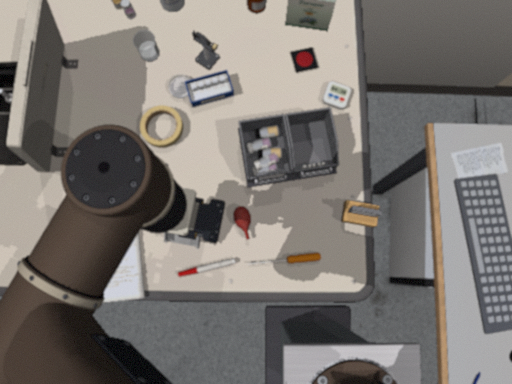

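```bash
python3 -c "
from h import *
crop('pics/t16.png',270,100,350,190,6,'pics/t16c.png')"
```

```text
(no output)
```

View pics/t16c.png

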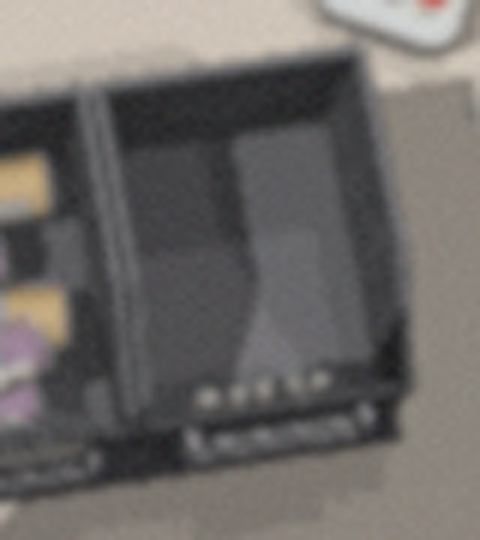

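>>> {"fn": "servo_tool", "kwargs": {"steps": [[2.5,0,0,1.2,0],[2.5,0,0,0.6,0],[2.5,0,0,0.3,0],[2.5,0,0,0,0]], "squeeze": 8}}

```text
time_s: 17.05
tcp_pos: [0.4223, 0.384, 0.1113]
eef_rot: [-180.0, -0.0, 169.9]
contact_force: [0.2, 0.2, -3.1]
gripper_width: 0.0359
```

>>> {"fn": "servo_tool", "kwargs": {"steps": [[2.5,0,0,0.3,0],[2.5,0,0,0.2,0]], "squeeze": 3}}

```text
time_s: 17.3
tcp_pos: [0.4224, 0.3841, 0.1065]
eef_rot: [180.0, 0.0, 169.9]
contact_force: [-0.6, -0.4, -2.5]
gripper_width: 0.0361
```

>>> {"fn": "servo_tool", "kwargs": {"steps": [[2.5,0,0,0.3,0],[2.5,0,0,0.2,0],[2.5,0,0,0,0]]}}

```text
time_s: 17.68
tcp_pos: [0.4223, 0.3839, 0.1014]
eef_rot: [-180.0, -0.0, 169.9]
contact_force: [0.1, -0.2, -2.3]
gripper_width: 0.0359
```

```bash
python3 -c "
from h import *
go(.421,.385,.1065,170)
shot('scene','pics/s17.png')
crop('pics/s17.png',90,150,280,300,4,'pics/s17c.png')"
```

```text
t 17.68 pos [0.4223 0.3839 0.1014] rot [-1.7998e+02 -1.0000e-02  1.6992e+02] F [ 0.1 -0.2 -2.3] w 0.0359
move cm [ 0.15  0.08 -0.51] norm 0.54 spin -0.07565326325084243
```

View pics/s17c.png

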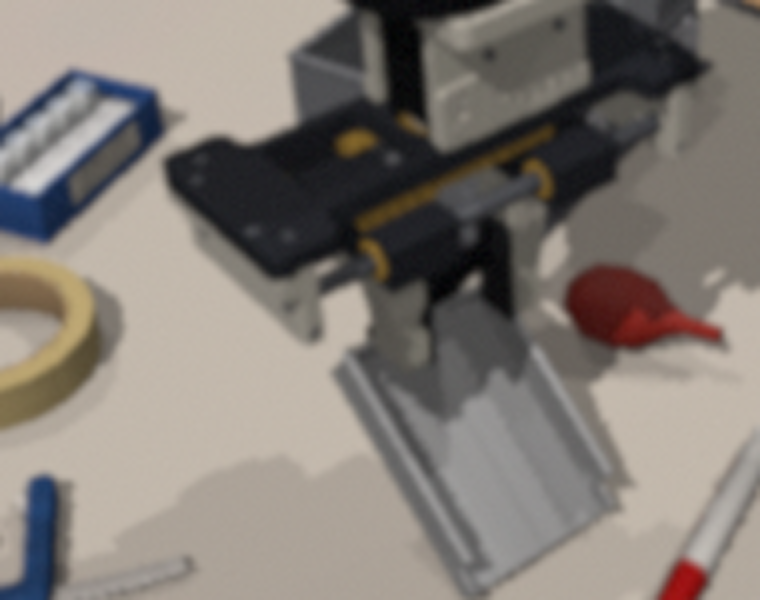

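```bash
python3 -c "
from h import *
for z in (0,.01,.02):
  a=onz('scene',(208.7,298),z);b=onz('scene',(243,276.2),z);print(z,a.round(4),b.round(4),np.linalg.norm(a-b))
# expected mouth dir
h=np.array([.4223,.3839]);X=np.array([.985,-.174]);print(h-.032*X)"
```

```text
0 [0.3861 0.4208 0.    ] [0.3728 0.3472 0.    ] 0.07481421955677316
0.01 [0.3798 0.4268 0.01  ] [0.3667 0.3545 0.01  ] 0.07349773672237811
0.02 [0.3736 0.4328 0.02  ] [0.3607 0.3618 0.02  ] 0.07218125388798298
[0.39078  0.389468]
```

>>> {"fn": "servo_tool", "kwargs": {"steps": [[2.5,0,0,0.3,0],[2.5,0,0,0.2,0],[2.5,0,0,0,0]]}}

```text
time_s: 18.1
tcp_pos: [0.4223, 0.3839, 0.0963]
eef_rot: [-180.0, -0.0, 169.9]
contact_force: [-0.2, 0.4, -1.7]
gripper_width: 0.0361
```

>>> {"fn": "servo_tool", "kwargs": {"steps": [[2.5,0,0,0.3,0],[2.5,0,0,0,0]]}}

```text
time_s: 18.35
tcp_pos: [0.423, 0.3843, 0.0941]
eef_rot: [179.9, 0.1, 169.9]
contact_force: [2.2, -2.0, 2.6]
gripper_width: 0.0362
```

>>> {"fn": "servo_tool", "kwargs": {"steps": [[2.5,-0.7,0,0.3,0],[2.5,-0.6,0,0.4,0],[2.5,-0.6,0,0.4,0],[2.5,0,0,0,0]]}}

```text
time_s: 18.85
tcp_pos: [0.4418, 0.3806, 0.0821]
eef_rot: [-180.0, 0.0, 169.9]
contact_force: [2.9, -0.1, 2.7]
gripper_width: 0.036
```

```bash
python3 -c "
from h import *
go(.421,.385,.1065,170)
shot('scene','pics/s18.png')
crop('pics/s18.png',90,150,280,300,4,'pics/s18c.png')"
```

```text
t 18.85 pos [0.4418 0.3806 0.0821] rot [-179.99    0.    169.89] F [ 2.9 -0.1  2.7] w 0.036
move cm [ 2.12  0.07 -2.44] norm 3.23 spin -0.11329818901256772
```

View pics/s18c.png

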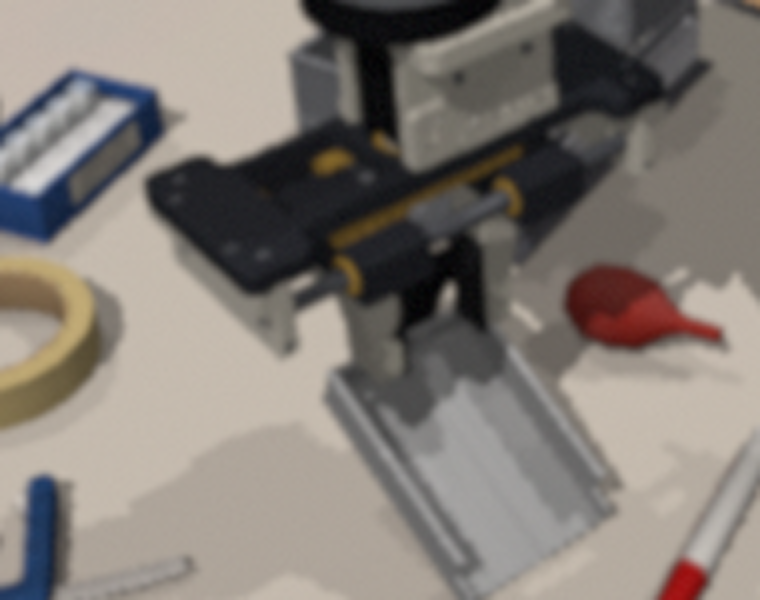

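>>> {"fn": "servo_tool", "kwargs": {"steps": [[2.5,-0.8,0,0.5,0],[2.5,-0.8,0,0.6,0],[2.5,-0.7,0,0.6,0],[2.5,0,0,0,0]]}}

```text
time_s: 19.4
tcp_pos: [0.4637, 0.3759, 0.0643]
eef_rot: [-179.9, -0.1, 169.9]
contact_force: [-0.2, -0.2, -2.3]
gripper_width: 0.0361
```

```bash
python3 -c "
from h import *
go(.421,.385,.1065,170)
shot('scene','pics/s19.png')
crop('pics/s19.png',90,150,280,300,4,'pics/s19c.png')"
```

```text
t 19.4 pos [0.4637 0.3759 0.0643] rot [-1.7989e+02 -6.0000e-02  1.6987e+02] F [-0.2 -0.2 -2.3] w 0.0361
move cm [ 4.37  0.14 -4.21] norm 6.07 spin -0.12634040861073004
```

View pics/s19c.png

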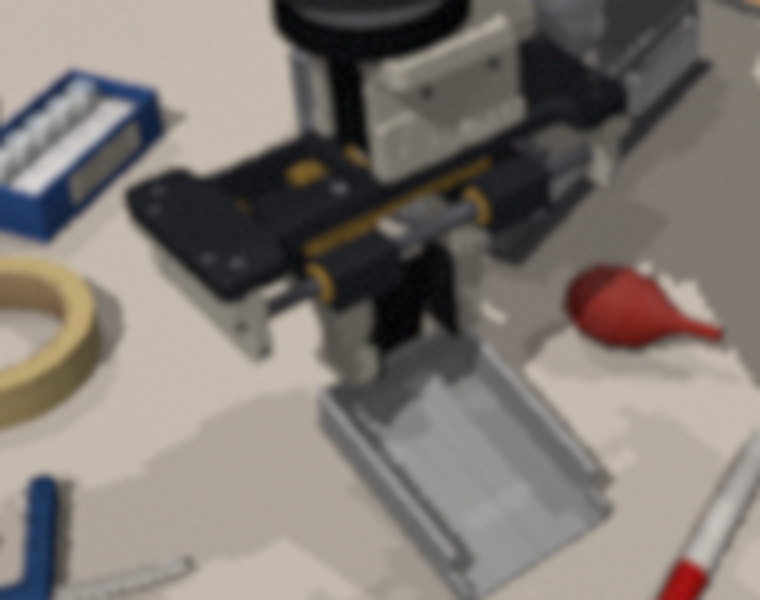

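>>> {"fn": "servo_tool", "kwargs": {"steps": [[2.5,-0.5,0,0.5,0],[2.5,-0.5,0,0.5,0],[2.5,-0.4,0,0.5,0],[2.5,0,0,0,0]]}}

```text
time_s: 19.95
tcp_pos: [0.4777, 0.374, 0.05]
eef_rot: [-180.0, -0.0, 169.9]
contact_force: [-0.0, -0.2, -2.3]
gripper_width: 0.0362
```

```bash
python3 -c "
from h import *
go(.421,.385,.1065,170)
shot('scene','pics/s20.png')
crop('pics/s20.png',90,150,280,300,4,'pics/s20c.png')"
```

```text
t 19.95 pos [0.4777 0.374  0.05  ] rot [-1.7996e+02 -1.0000e-02  1.6991e+02] F [-0.  -0.2 -2.3] w 0.0362
move cm [ 5.78  0.09 -5.65] norm 8.08 spin -0.09367423956581433
```

View pics/s20c.png

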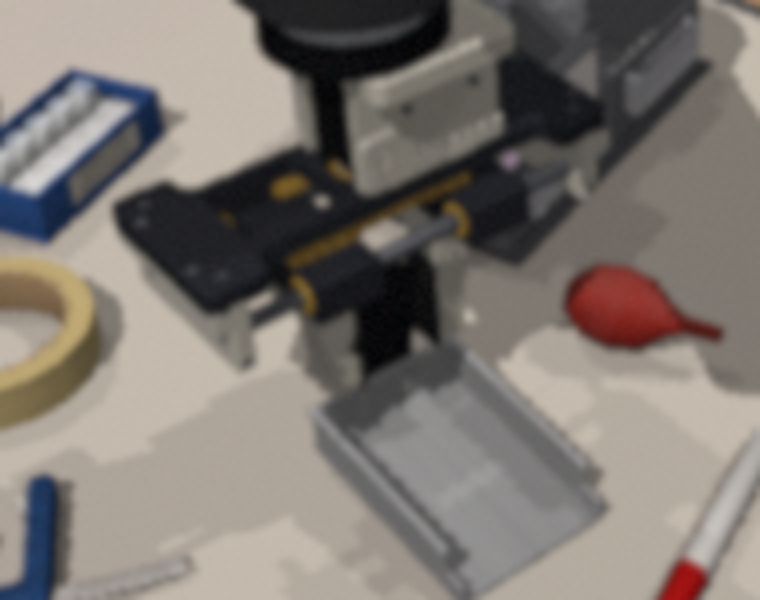

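>>> {"fn": "servo_tool", "kwargs": {"steps": [[2.5,-0.3,0,0.4,0],[2.5,-0.3,0,0.4,0],[2.5,-0.2,0,0.3,0],[2.5,0,0,0,0]]}}

```text
time_s: 20.5
tcp_pos: [0.4856, 0.3727, 0.0393]
eef_rot: [-180.0, -0.0, 169.9]
contact_force: [0.3, -0.0, -1.4]
gripper_width: 0.0361
```

```bash
python3 -c "
from h import *
go(.421,.385,.1065,170)
shot('scene','pics/s21.png')
crop('pics/s21.png',90,150,280,300,4,'pics/s21c.png')"
```

```text
t 20.5 pos [0.4856 0.3727 0.0393] rot [-179.99   -0.    169.92] F [ 0.3 -0.  -1.4] w 0.0361
move cm [ 6.57  0.08 -6.72] norm 9.4 spin -0.08366605317297626
```

View pics/s21c.png

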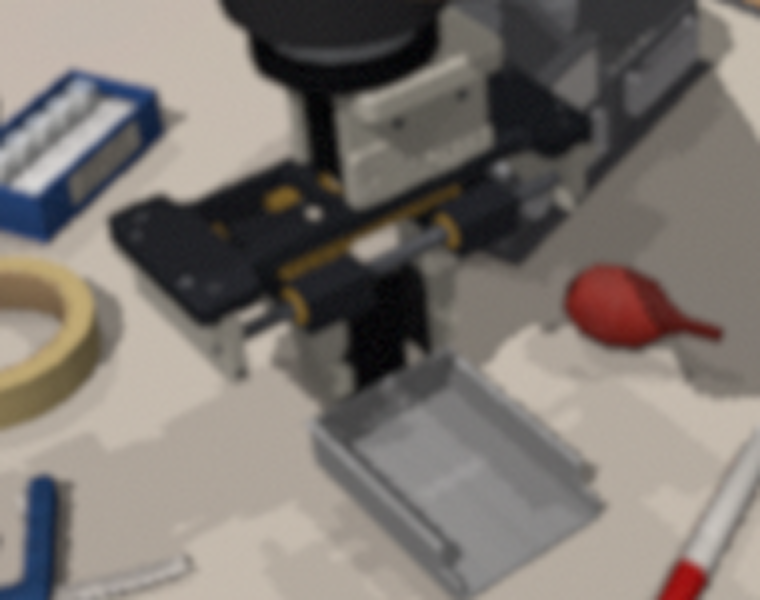

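>>> {"fn": "servo_tool", "kwargs": {"steps": [[2.5,0,0,0.3,0],[2.5,-0.1,0,0.3,0],[2.5,0,0,0,0]]}}

```text
time_s: 20.92
tcp_pos: [0.4865, 0.3727, 0.0336]
eef_rot: [180.0, 0.0, 169.9]
contact_force: [0.1, -1.3, 1.8]
gripper_width: 0.0358
```

>>> {"fn": "servo_tool", "kwargs": {"steps": [[4.5,0,0,0,0],[6,0,0,0,0],[8.7,0,0,0,0],[8.7,0,0,0,0],[8.7,0,0,0,0]]}}

```text
time_s: 21.55
tcp_pos: [0.4864, 0.3727, 0.0336]
eef_rot: [180.0, -0.0, 169.9]
contact_force: [-0.3, -0.0, 0.2]
gripper_width: 0.0796
```

```bash
python3 -c "
from h import *
go(.421,.385,.1065,170)
shot('scene','pics/s22.png')
crop('pics/s22.png',90,150,280,300,4,'pics/s22c.png')"
```

```text
t 21.55 pos [0.4864 0.3727 0.0336] rot [180.    -0.   169.93] F [-0.3 -0.   0.2] w 0.0796
move cm [ 6.65  0.07 -7.29] norm 9.87 spin -0.07299265498608065
```

View pics/s22c.png

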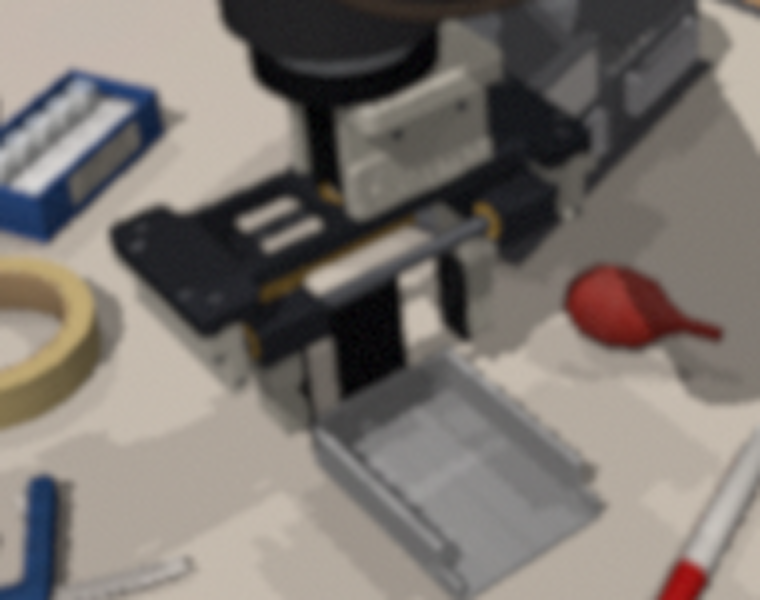

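>>> {"fn": "servo_tool", "kwargs": {"steps": [[8.7,0,0,-1,0],[8.7,0,0,-5,0],[8.7,0,0,-5,0],[8.7,0,0,-5,0],[8.7,0,0,-5,0],[8.7,-0.5,-4.9,0,0],[8.7,-0.4,-4.9,0,0],[8.7,-0.4,-4.9,0,0]]}}

```text
time_s: 22.6
tcp_pos: [0.4731, 0.2242, 0.2445]
eef_rot: [179.9, 0.0, 170.0]
contact_force: [1.3, -0.9, 0.2]
gripper_width: 0.087
```

>>> {"fn": "servo_tool", "kwargs": {"steps": [[8.7,-0.4,-4.9,0,0],[8.7,-0.4,-4.9,0,0],[8.7,-0.4,-4.9,0,0],[8.7,-0.4,-4.9,0,0],[8.7,-0.5,-4.9,0,0],[8.7,0,0,0,-10],[8.7,0,0,0,-10],[8.7,0,0,0,-10]]}}

```text
time_s: 23.6
tcp_pos: [0.4512, -0.0196, 0.2444]
eef_rot: [180.0, 0.1, -159.8]
contact_force: [0.8, -0.4, 0.4]
gripper_width: 0.087
```

>>> {"fn": "servo_tool", "kwargs": {"steps": [[8.7,0,0,0,-10],[8.7,0,0,0,-10],[8.7,0,0,0,-10],[8.7,0,0,0,-10],[8.7,0,0,0,-10],[8.7,0,0,0,-10],[8.7,0,0,0,-2],[8.7,0,0,0,0]]}}

```text
time_s: 24.6
tcp_pos: [0.4513, -0.0192, 0.2439]
eef_rot: [-180.0, 0.0, -98.2]
contact_force: [-0.3, 0.1, -0.5]
gripper_width: 0.0873
```

```bash
python3 -c "
from h import *
go(.452,-.02,.15,-98)
shot('wrist','pics/w22.png')
shot('scene','pics/s23.png')
shot('top','pics/t23.png')
crop('pics/s23.png',80,100,360,300,2.8,'pics/s23c.png')"
```

```text
t 24.6 pos [ 0.4513 -0.0192  0.2439] rot [-1.7997e+02  2.0000e-02 -9.8230e+01] F [-0.3  0.1 -0.5] w 0.0873
move cm [ 0.07 -0.08  9.39] norm 9.4 spin -0.23330279886550898
```

View pics/w22.png

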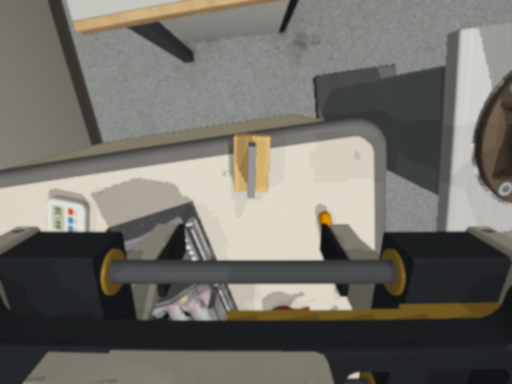

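View pics/s23c.png

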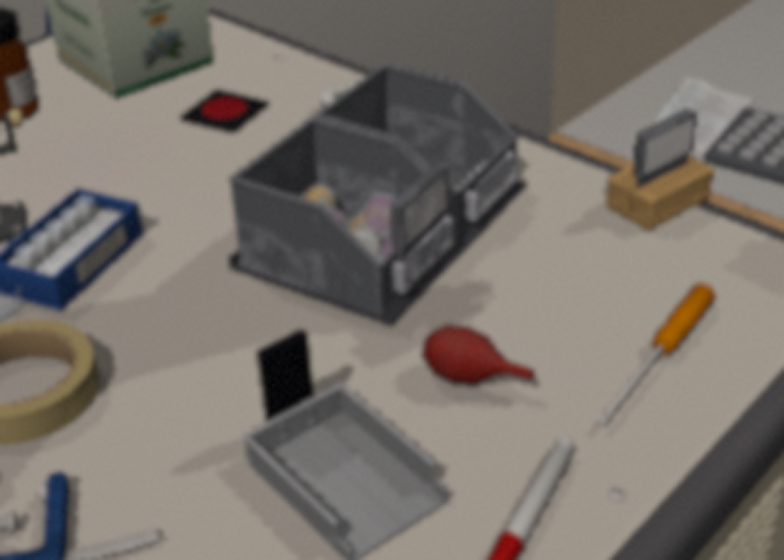

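View pics/t23.png

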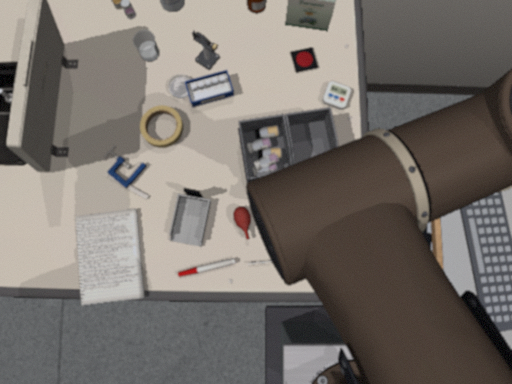

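```bash
python3 -c "
from h import *
crop('pics/w22.png',215,115,290,210,8,'pics/w22c.png')"
```

```text
(no output)
```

View pics/w22c.png

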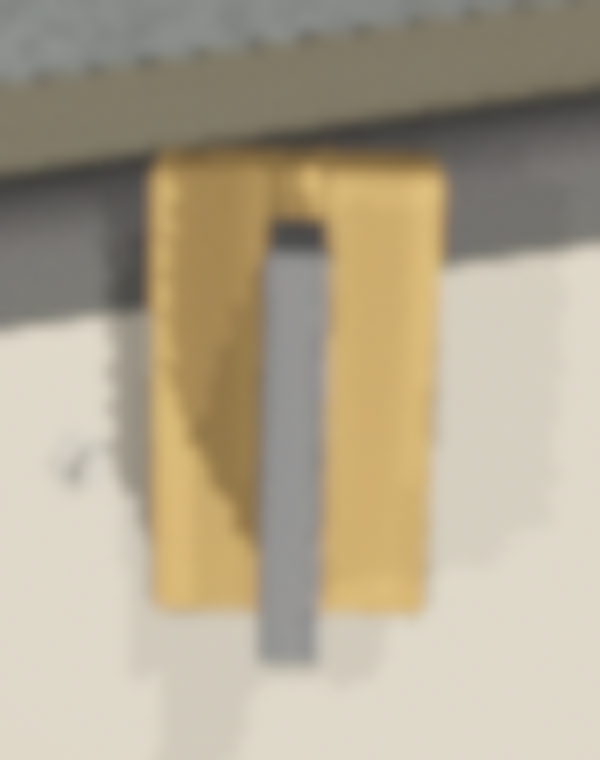

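```bash
python3 -c "
from h import *
f=lambda u,v,z:onz('wrist',(215+(u+.5)/8-.5,115+(v+.5)/8-.5),z)
P=[f(*q,.078) for q in((270,252),(326,252),(260,662),(316,660))]
a=(P[0]+P[1])/2;b=(P[2]+P[3])/2
print(a,b,np.linalg.norm(a-b),np.linalg.norm(P[0]-P[1]),np.linalg.norm(P[2]-P[3]),(a+b)/2)
d=b-a;print('yaw',np.degrees(np.arctan2(-d[0],d[1])))
m=(a+b)/2; go(m[0],m[1],.15,-98)"
```

```text
[ 0.4459713  -0.05356262  0.078     ] [0.45678252 0.0101166  0.078     ] 0.06459045330741214 0.008358927330104902 0.008860344031074559 [ 0.45137691 -0.02172301  0.078     ]
yaw -9.635583931888823
t 24.75 pos [ 0.4513 -0.0192  0.2437] rot [-1.7999e+02  1.0000e-02 -9.8190e+01] F [ 0.5  0.2 -0.4] w 0.0871
move cm [ 0.24 -0.05  9.37] norm 9.37 spin -0.18750711102916284
```

```bash
python3 -c "
from h import *
print(onz('wrist',(325,213),.02),onz('top',(320,257),.02),onz('scene',(331,206),.02))"
```

```text
[0.35159225 0.07128547 0.02      ] [0.3504167  0.07564139 0.02      ] [0.34294503 0.09825305 0.02      ]
```

>>> {"fn": "servo_tool", "kwargs": {"steps": [[8.7,0.25,0,3,1.4],[8.7,0,0,5,0],[8.7,0,0,4,0],[8.7,0,0,2,0],[8.7,0,0,0,0]]}}

```text
time_s: 25.38
tcp_pos: [0.4499, -0.0221, 0.1023]
eef_rot: [179.8, -0.1, -99.5]
contact_force: [-0.0, -0.2, 1.1]
gripper_width: 0.0872
```

```bash
python3 -c "
from h import *
shot('wrist','pics/w24.png')
go(.4514,-.0217,.043,-99.6)
print(proj('wrist',[[.4568,.0101,.078],[.446,-.0536,.078]]))
crop('pics/w24.png',180,150,330,260,5,'pics/w24c.png')"
```

```text
t 25.43 pos [ 0.4509 -0.0218  0.1035] rot [ 1.7994e+02 -5.0000e-02 -9.9510e+01] F [0.8 0.4 0.8] w 0.0869
move cm [-0.03 -0.06  6.05] norm 6.05 spin 0.08785004561158871
[[250.2145105  259.54734358]
 [250.15207264 179.11451263]]
```

View pics/w24c.png

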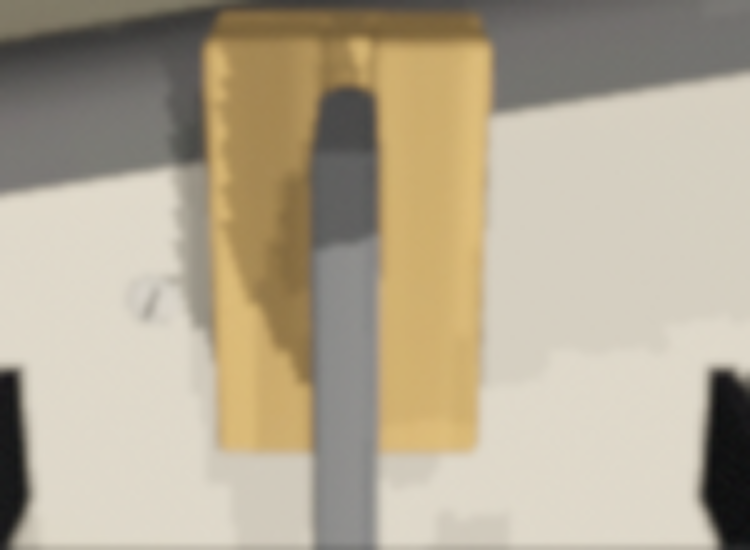

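>>> {"fn": "servo_tool", "kwargs": {"steps": [[8.7,0,-0.05,2.5,0],[8.7,0,0,2.5,0],[8.7,0,0,1,0],[6,0,0,0,0],[3,0,0,0,0],[0.3,0,0,0,0],[0.3,0,0,0,0],[0.3,0,0,0,0]], "squeeze": 40}}

```text
time_s: 26.42
tcp_pos: [0.4515, -0.0218, 0.0438]
eef_rot: [-180.0, 0.0, -99.5]
contact_force: [-0.8, -0.4, -0.1]
gripper_width: 0.0425
```

>>> {"fn": "servo_tool", "kwargs": {"steps": [[0.3,0,0,0,0],[0.3,0,0,0,0],[0.3,0,0,0,0],[0.3,0,0,0,0]]}}

```text
time_s: 26.92
tcp_pos: [0.4522, -0.0216, 0.0437]
eef_rot: [-179.9, 0.0, -99.5]
contact_force: [2.7, 0.1, -0.0]
gripper_width: 0.009
```

>>> {"fn": "servo_tool", "kwargs": {"steps": [[0.3,0,0,0,0],[0.3,0,0,0,0],[0.3,0,0,-1,0],[0.3,0,0,-2,0],[0.3,0,0,-4,0],[0.3,0,0,-4,0],[0.3,0,0,-2,0],[0.3,0,0,0,0]], "squeeze": 60}}

```text
time_s: 27.92
tcp_pos: [0.4514, -0.0217, 0.1746]
eef_rot: [-179.9, 0.1, -99.5]
contact_force: [-0.7, 0.6, -1.6]
gripper_width: 0.0086
```

```bash
python3 -c "
from h import *
go(.4514,-.0217,.043,-99.6)
shot('scene','pics/s25.png')
crop('pics/s25.png',240,60,400,180,5,'pics/s25c.png')
shot('wrist','pics/w25.png')"
```

```text
t 27.93 pos [ 0.4514 -0.0217  0.1746] rot [-1.7992e+02  7.0000e-02 -9.9480e+01] F [-0.7  0.6 -1.6] w 0.0086
move cm [ 0.02  0.02 13.16] norm 13.16 spin 0.12194609367472253
```

View pics/s25c.png

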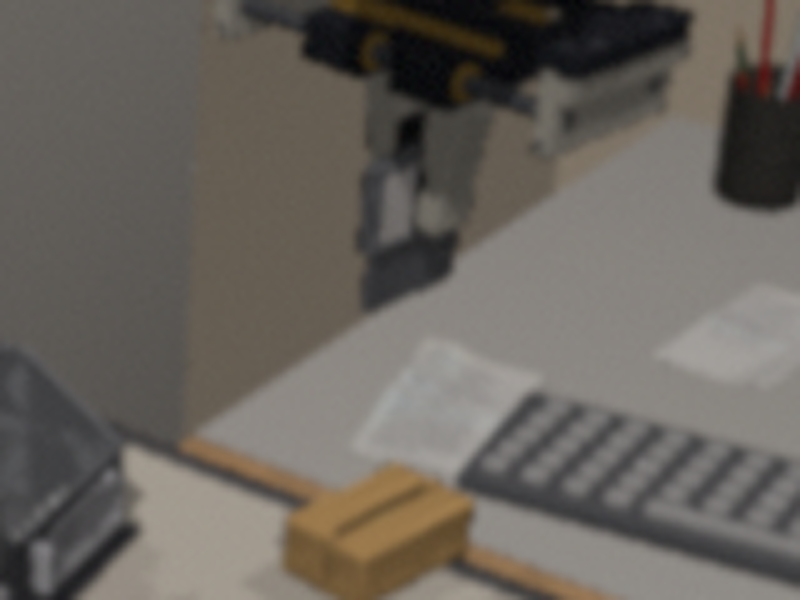

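View pics/w25.png

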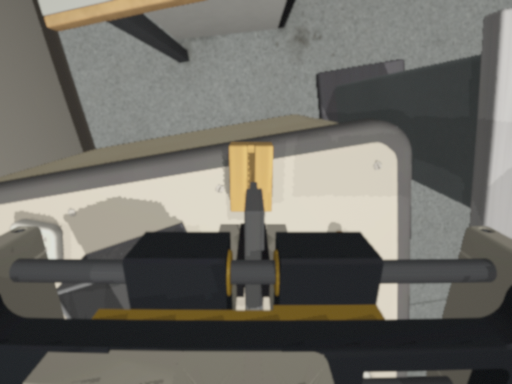

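>>> {"fn": "servo_tool", "kwargs": {"steps": [[0.3,0,0,-2,-9],[0.3,0,0,0,-9.7],[0.3,0,0,0,0]]}}

```text
time_s: 28.4
tcp_pos: [0.4505, -0.022, 0.1923]
eef_rot: [179.8, -0.0, -80.8]
contact_force: [0.8, -0.0, -0.7]
gripper_width: 0.0086
```

```bash
python3 -c "
from h import *
go(.542,.135,.195,-80.8)"
```

```text
t 28.4 pos [ 0.4505 -0.022   0.1923] rot [ 1.7985e+02 -1.0000e-02 -8.0850e+01] F [ 0.8 -0.  -0.7] w 0.0086
move cm [-14.04 -11.53  -0.31] norm 18.17 spin -0.04822948098885149
```

>>> {"fn": "servo_tool", "kwargs": {"steps": [[0.3,-2.5,-2,0,0],[0.3,-4,-3.2,0,0],[0.3,-4,-3.3,0,0],[0.3,-2.5,-2.1,0,0],[0.3,-1,-0.9,0,0],[0.3,0,0,0,0],[0.3,0,0,0,0]]}}

```text
time_s: 29.28
tcp_pos: [0.5417, 0.1339, 0.1931]
eef_rot: [179.9, -0.0, -80.9]
contact_force: [-0.3, 0.2, -0.5]
gripper_width: 0.0086
```

```bash
python3 -c "
from h import *
shot('wrist','pics/w26.png')
go(.542,.135,.195,-80.8)
c=np.array([.6165,.0974,0]);X=np.array([.987,.16,0]);Y=np.array([-.16,.987,0]);Z=np.array([0,0,1])
print(proj('wrist',[c+a*X+b*Y+h*Z for a,b,h in[(-.065,-.053,.049),(-.065,.033,.045),(-.065,-.033,.045)]]).round())
crop('pics/w26.png',170,90,330,230,5,'pics/w26c.png')"
```

```text
t 29.32 pos [0.5419 0.1339 0.1935] rot [179.97  -0.   -80.86] F [ 0.2  0.4 -0.8] w 0.0086
move cm [-0.11 -0.03 -0.15] norm 0.19 spin -0.06466706788540932
[[248.  86.]
 [249. 165.]
 [248. 105.]]
```

View pics/w26.png

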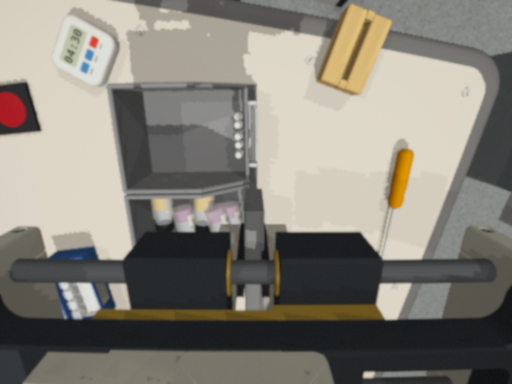

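View pics/w26c.png

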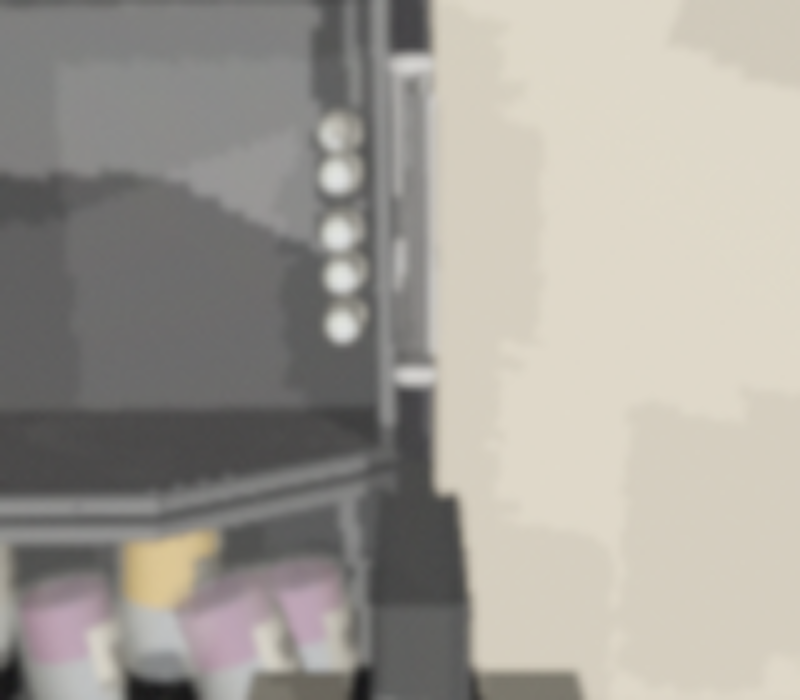

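```bash
python3 -c "
from h import *
crop('pics/w26.png',225,75,265,180,7,'pics/w26d.png')
crop('pics/w26.png',100,75,140,205,6,'pics/w26e.png')
"
```

```text
(no output)
```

View pics/w26d.png

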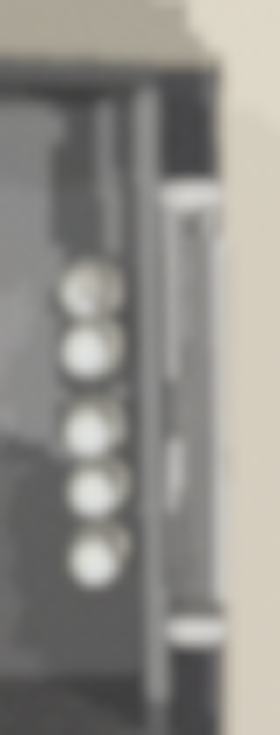

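View pics/w26e.png

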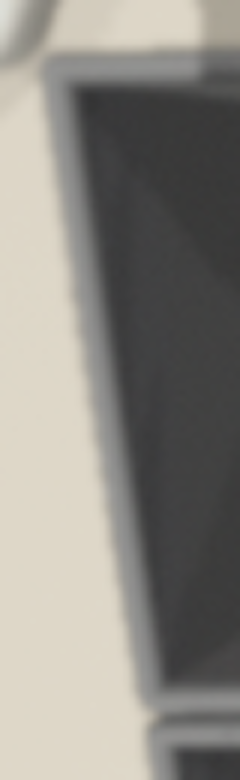

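```bash
python3 -c "
from h import *
g=lambda u,v,z,s=7,ox=225,oy=75:onz('wrist',(ox+(u+.5)/s-.5,oy+(v+.5)/s-.5),z)
a=g(146,100,.049);b=g(157,690,.049);d=a-b;print('rim yaw',np.degrees(np.arctan2(d[0],-d[1])),np.linalg.norm(d))
# back outer edge z .084
p=g(44,70,.084,6,100,75);q=g(140,690,.084,6,100,75);e=p-q;print('back yaw',np.degrees(np.arctan2(e[0],-e[1])),np.linalg.norm(e))
for yaw in (9.2,9.6):
  t=np.radians(yaw);X=np.array([np.cos(t),np.sin(t),0]);Y=np.array([-np.sin(t),np.cos(t),0])
  m=(a+b)/2
  print('rim x',a@X,b@X,'-> front outer x',m@X-.0015,'back outer x',p@X,q@X)
  for z in (.04,.049):
    c1=g(190,207,z)@Y;c2=g(195,617,z)@Y;print('cheeks',c1,c2,c2-c1,(c1+c2)/2)
  c1=g(146,85,.049)@Y;c2=g(157,705,.049)@Y;print('side outer?',c1,c2,c2-c1,(c1+c2)/2)
  C=np.array([.6165,.0974,0]);print('topcam: front x',C@X-.065,'y',C@Y)
  s=r.get_state();print('tcp',s['tcp_pos']@X,s['tcp_pos']@Y)
"
```

```text
rim yaw 9.836479817681324 0.09135467254476627
back yaw 9.747693126475731 0.1013616166718152
rim x 0.5622038860904927 0.5611890781945952 -> front outer x 0.5601964821425439 back outer x 0.6909839827301295 0.6900150768916298
cheeks -0.03674747466633862 0.028856799871444558 0.06560427453778317 -0.00394533739744703
cheeks -0.036737924362922024 0.026974006451266616 0.06371193081418863 -0.004881958955827704
side outer? -0.05431758139232601 0.04170195111311621 0.09601953250544222 -0.006307815139604898
topcam: front x 0.5591419350986817 y -0.002419679993907173
tcp 0.5563046320132509 0.045522746190528846
rim x 0.5618258464909711 0.5614487947228439 -> front outer x 0.5601373206069077 back outer x 0.6905931526700069 0.6903318699434406
cheeks -0.0406256293667304 0.02498196742827828 0.06560759679500869 -0.007821830969226059
cheeks -0.04061593912131259 0.023099218120178067 0.06371515724149066 -0.008758360500567261
side outer? -0.05824102438564627 0.03778300039872866 0.09602402478437493 -0.010229011993458804
topcam: front x 0.5591098327841149 y -0.006776918339809854
tcp 0.5566088814024174 0.04163792939226946
```

>>> {"fn": "servo_tool", "kwargs": {"steps": [[0.3,1,0,0,-0.4],[0.3,2.5,0,0,0],[0.3,1.3,0,0,0],[0.3,0.2,0,2,0],[0.3,0,0,3,0],[0.3,0,0,3,0],[0.3,0,0,1,0],[0.3,0,0,0,0]]}}

```text
time_s: 30.32
tcp_pos: [0.5508, 0.0852, 0.1035]
eef_rot: [180.0, -0.0, -80.4]
contact_force: [0.3, 0.5, -0.9]
gripper_width: 0.0088
```

```bash
python3 -c "
from h import *
go(.5504,.0846,.095,-80.4)
shot('scene','pics/s27.png')
crop('pics/s27.png',210,90,310,190,6,'pics/s27c.png')
shot('wrist','pics/w27.png')
crop('pics/w27.png',180,130,330,270,5,'pics/w27c.png')"
```

```text
t 30.32 pos [0.5508 0.0852 0.1035] rot [ 1.7996e+02 -3.0000e-02 -8.0390e+01] F [ 0.3  0.5 -0.9] w 0.0088
move cm [0.05 0.04 0.85] norm 0.86 spin 0.014613185461968214
```

View pics/s27c.png

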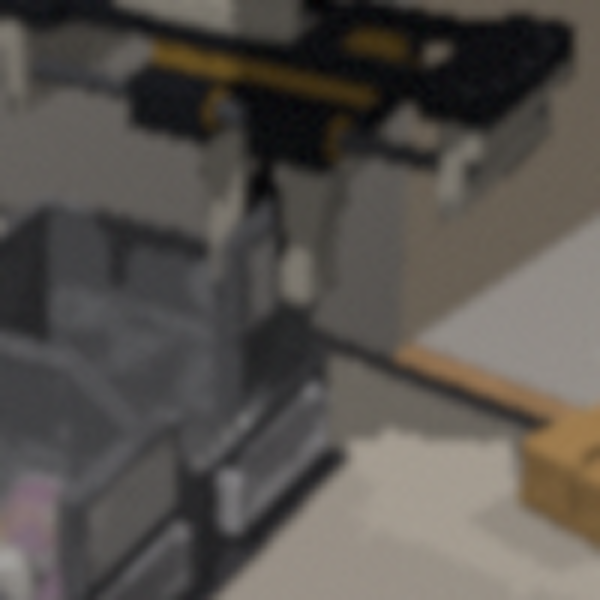

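View pics/w27c.png

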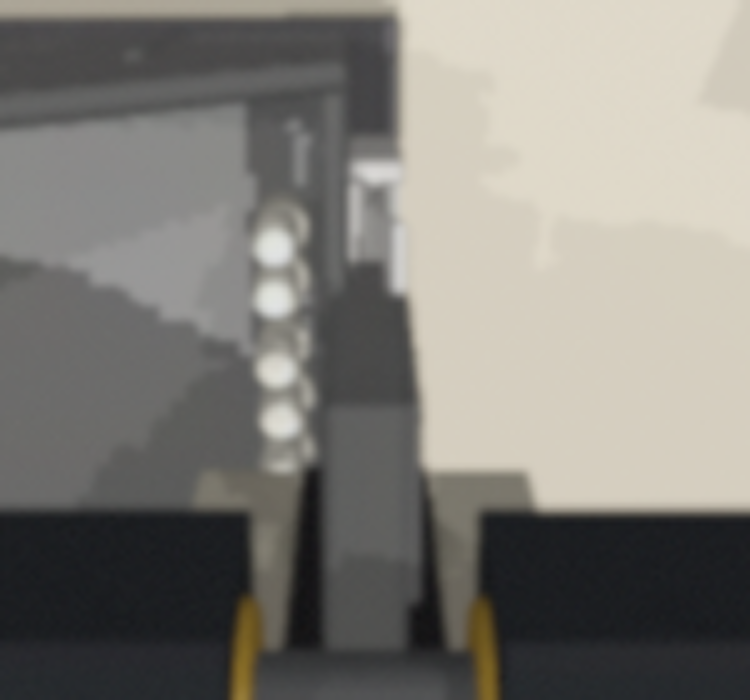

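>>> {"fn": "servo_tool", "kwargs": {"steps": [[0.3,0,0.05,1,0],[0.3,0,0,1,0],[0.3,0,0,0.5,0],[0.3,0,0,0.3,0],[0.3,0,0,0,0]]}}

```text
time_s: 31.05
tcp_pos: [0.5509, 0.0857, 0.0756]
eef_rot: [-179.9, 0.0, -80.4]
contact_force: [3.4, -0.4, -1.3]
gripper_width: 0.0088
```

```bash
python3 -c "
from h import *
go(.5504,.0846,.0577,-80.4)
shot('scene','pics/s28.png')
crop('pics/s28.png',210,90,310,190,6,'pics/s28c.png')
shot('wrist','pics/w28.png')
crop('pics/w28.png',180,130,330,270,5,'pics/w28c.png')"
```

```text
t 31.05 pos [0.5509 0.0857 0.0756] rot [-1.7995e+02  1.0000e-02 -8.0360e+01] F [ 3.4 -0.4 -1.3] w 0.0088
move cm [0.1  0.07 1.79] norm 1.8 spin 0.039400323540178306
```

View pics/s28c.png

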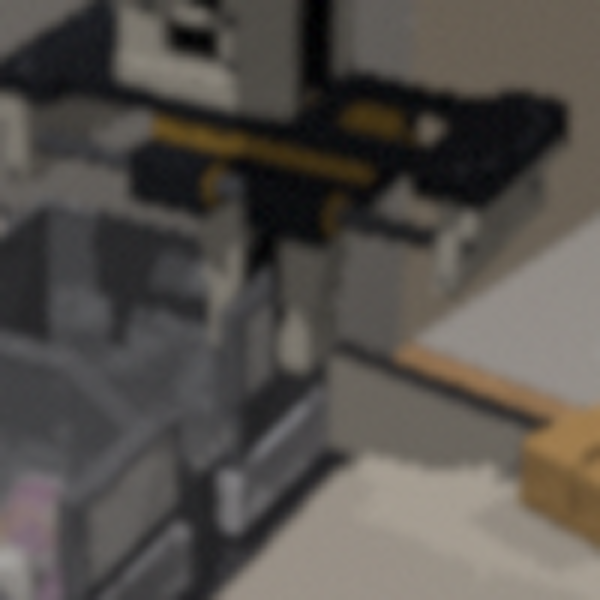

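View pics/w28c.png

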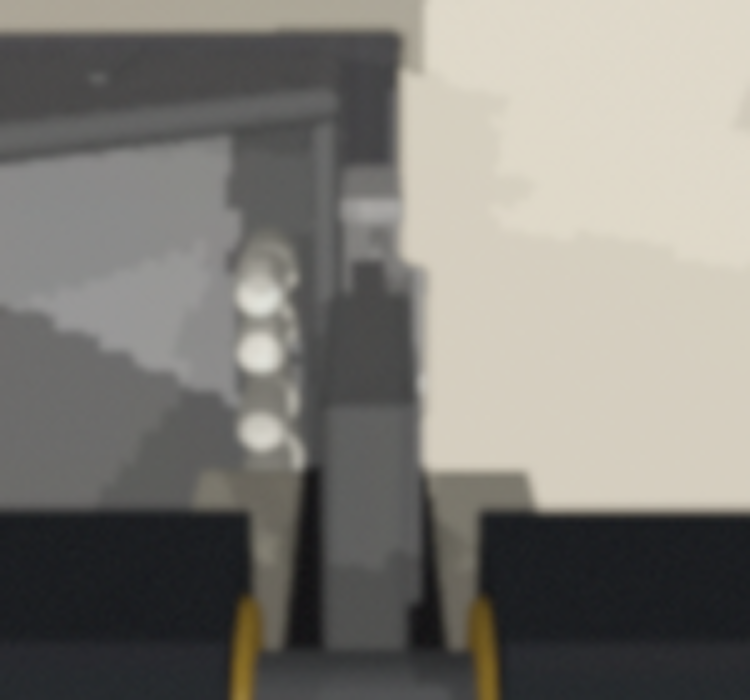

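>>> {"fn": "servo_tool", "kwargs": {"steps": [[0.3,0.1,0,0.3,0],[0.3,0,0,0.3,0],[0.3,0,0,0.3,0],[0.3,0,0,0.3,0],[0.3,0,0,0,0]]}}

```text
time_s: 31.78
tcp_pos: [0.5515, 0.0849, 0.0635]
eef_rot: [-179.9, 0.0, -80.4]
contact_force: [6.7, 1.6, -0.8]
gripper_width: 0.0088
```

>>> {"fn": "servo_tool", "kwargs": {"steps": [[0.3,0,0,0.3,0],[0.3,0,0,0.2,0],[0.3,0,0,0,0]]}}

```text
time_s: 32.15
tcp_pos: [0.5517, 0.0849, 0.0586]
eef_rot: [-179.9, 0.0, -80.4]
contact_force: [8.0, 1.5, -1.4]
gripper_width: 0.0084
```

>>> {"fn": "servo_tool", "kwargs": {"steps": [[0.3,0,0,0.2,0],[0.3,0,0,0,0]]}}

```text
time_s: 32.4
tcp_pos: [0.5517, 0.0849, 0.0574]
eef_rot: [-179.9, 0.0, -80.3]
contact_force: [4.4, 1.5, 6.5]
gripper_width: 0.0088
```

```bash
python3 -c "
from h import *
go(.5504,.0846,.0577,-80.4)
shot('scene','pics/s29.png')
crop('pics/s29.png',210,90,310,190,6,'pics/s29c.png')
shot('wrist','pics/w29.png')
crop('pics/w29.png',180,130,330,270,5,'pics/w29c.png')"
```

```text
t 32.4 pos [0.5517 0.0849 0.0574] rot [-1.7986e+02  1.0000e-02 -8.0330e+01] F [4.4 1.5 6.5] w 0.0088
move cm [ 0.01  0.13 -0.04] norm 0.14 spin 0.06730558976641987
```

View pics/s29c.png

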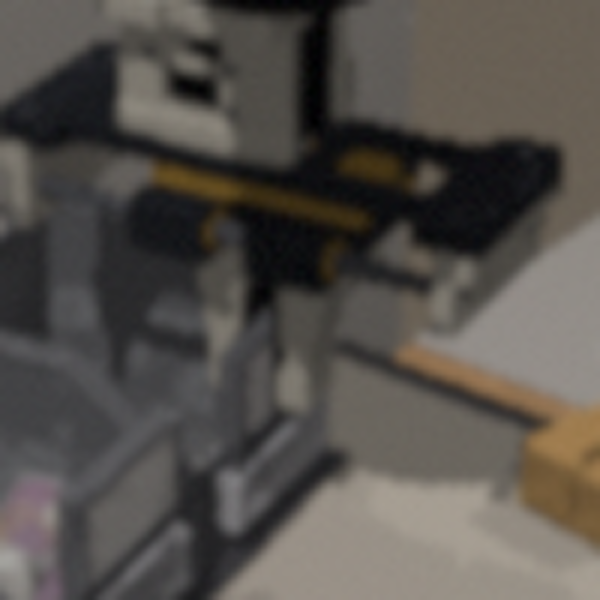

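View pics/w29c.png

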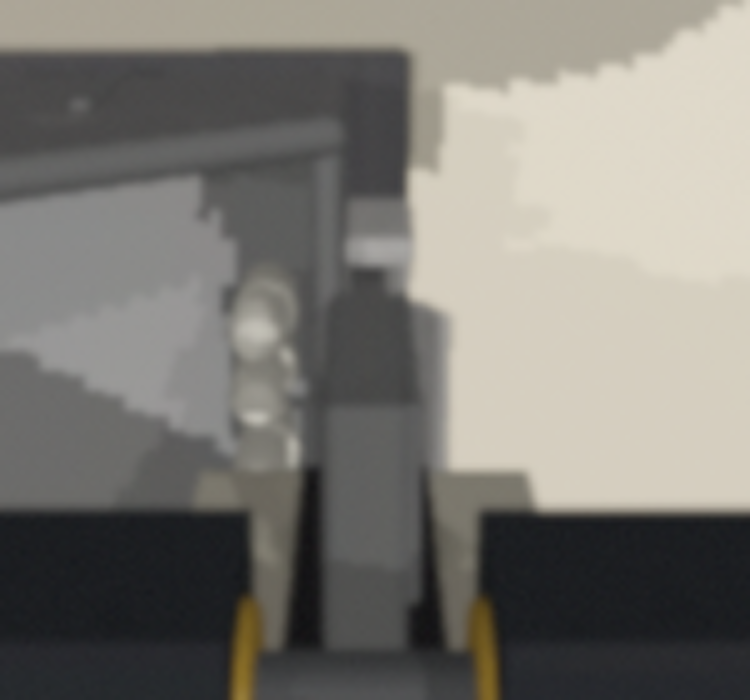

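>>> {"fn": "servo_tool", "kwargs": {"steps": [[0.3,0,0,0.1,0],[0.3,0,0,0,0],[0.3,0,0,0,0]]}}

```text
time_s: 32.88
tcp_pos: [0.5518, 0.0849, 0.0573]
eef_rot: [-179.8, 0.0, -80.3]
contact_force: [0.8, 1.2, 15.3]
gripper_width: 0.0086
```

>>> {"fn": "servo_tool", "kwargs": {"steps": [[0.3,0,0,0.03,0],[0.3,0,0,0,0],[0.3,0,0,0,0],[0.3,0,0,0,0],[0.3,0,0,0,0],[0.3,0,0,0,0]]}}

```text
time_s: 33.62
tcp_pos: [0.5518, 0.0849, 0.0573]
eef_rot: [-179.8, 0.0, -80.3]
contact_force: [0.2, 1.5, 18.1]
gripper_width: 0.0089
```

```bash
python3 -c "
from h import *
go(.5504,.0846,.0577,-80.4)
shot('scene','pics/s30.png');shot('top','pics/t30.png')
crop('pics/s30.png',80,90,340,300,3,'pics/s30c.png')
go(.5504,.0846,.0577,-80.4)
# label/holder check: expected top-left corner of seated frame
t=np.radians(9.6);X=np.array([np.cos(t),np.sin(t),0]);Y=np.array([-np.sin(t),np.cos(t),0]);Z=np.array([0,0,1])
P=.5576*X-.0084*Y+.076*Z
print(proj('scene',[P-.0045*X+.033*Y+.016*Z,P-.0045*X-.033*Y+.016*Z,P-.0045*X+.033*Y-.024*Z]))
crop('pics/s30.png',225,115,285,175,10,'pics/s30d.png')"
```

```text
t 33.62 pos [0.5518 0.0849 0.0573] rot [-1.7982e+02  1.0000e-02 -8.0310e+01] F [ 0.2  1.5 18.1] w 0.0089
move cm [ 0.01  0.14 -0.04] norm 0.15 spin 0.08825466002818416
t 33.73 pos [0.5518 0.085  0.0573] rot [-1.7982e+02  1.0000e-02 -8.0310e+01] F [-0.7  2.3 18.6] w 0.0088
move cm [ 0.01  0.15 -0.04] norm 0.15 spin 0.09299658763399066
[[249.96465168 148.35287192]
 [264.07825646 135.5740894 ]
 [249.89636745 164.11732922]]
```

View pics/s30c.png

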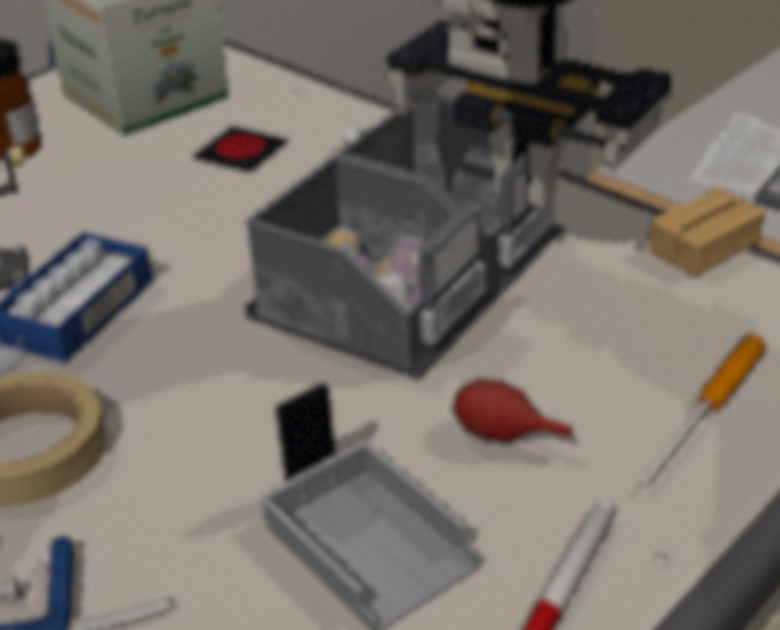

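View pics/s30d.png

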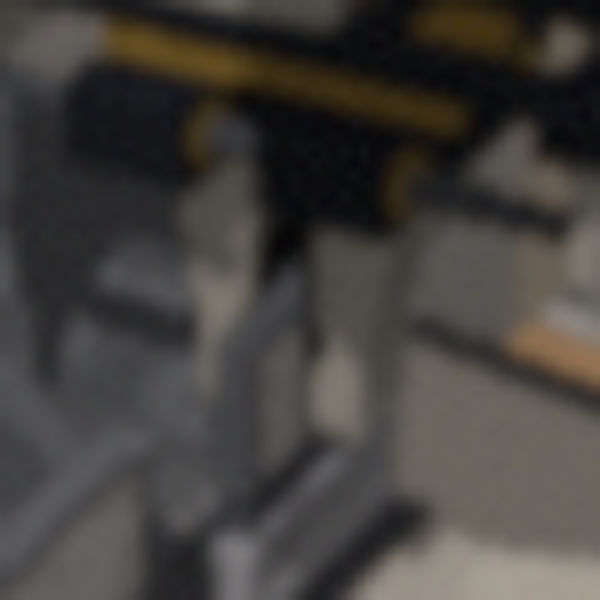

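```bash
python3 -c "
from plant import r
s=r.get_state();print(s['contact_force'],s['gripper_width'],s['tcp_pos'])
print(r.close_job())"
```

```text
[-0.69009273  2.30762245 18.60922325] 0.008799480345882009 [0.55182875 0.08495091 0.05729831]
the job is handed in; nothing more can be done
None
```

I handed the job in at about 34 s with every step carried out. The hand-in reports no verdict, so what follows is my own last checks.

- **Tipping:** I held the tray by its tab edges and eased the grip force so it swung mouth-down over the empty bin. At the lightest grip it stopped at about 33° and the bars stayed put. I then used the bin's front wall to push it further, and all five bars slid out.
- **Bars:** They stand on end in a row just behind the front wall. I measured them about 3 mm inside it, so they are within the limits, but this is the check with the thinnest margin. The final pictures did not show all five clearly.
- **Tray:** It is back on the bench, let go of, and looks flat and upright. The pipette bulb and the screwdriver look undisturbed.
- **Label holder:** It is in the pocket with the label facing outwards. The tool height when it bottomed out was 57.3 mm, against 57.7 mm expected, and its frame appears where I had predicted in the scene picture. The lip looks pushed out; I could not read its angle.
- **Press and grip:** The measured downward push is 18.6 N, steady over the last second, with the 60 N grip still closed on the holder. I could not measure how much of that push reaches the pocket floor rather than the lip.
- **Disagreement:** The wrist and top cameras differed by about 1 to 2 mm on where the bin is. I used the wrist camera's value, and the fit agreed with it.

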